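Weigh a carrier of circuit boards on the beam balance

TASK

Set the carrier of upright circuit boards gently down in the middle of the balance's pan and let it go. Then nudge the poise along the notched beam with light pushes of the fingers, never clamping it, shoving it hard or leaning on the beam, until it has clicked fully into the notch at which the pointer comes to rest between the two long marks beside the centre mark. Leave the balance swinging free and the other things on the bench alone.

Things in the scene. Friction and masses are not known exactly. Their poses are not given: they have to be found in the camera images.
- balance: grey beam balance, fixed casting 130 x 470 mm, 32 mm high. Origin on the bench near its middle, z up, y along the level beam: the round pan is at the +y end, the notched beam reaches out to the -y end, where an upright index post with a white plate stands (180 mm high). The beam's pivot is at (0, +75, 110) mm of this frame, between two cheeks 127 mm high.
- pan: round steel pan, 132 mm across. Origin on its axis, level with the bench; its flat top (128 mm across) is 140 mm above this origin, the rim 3 mm higher. It stays level and floats 3 mm up and down as the beam swings (up as the pointer sinks), then meets hard stops. More than 15 N on it (a load dropped or pressed down, the robot leaning) damages it.
- beam: aluminium beam, 10 mm thick, upper edge notched, 12.5 mm above the pivot line. Origin on the pivot, -y outwards to the pointer. Swings 0.045 rad either way to stops (12 mm at 260 mm from the pivot), damped; at rest 1.5 s after being left alone. Between the stops it tilts 0.03 rad per notch of unbalance, beyond that it lies on a stop. More than 12 N from the robot on it or on its poise bends it.
- notch0 (a point): the first notch, notch 0, on the beam's upper edge 65 mm from the pivot. It and 16 more follow outwards, 12 mm apart, 2.5 mm deep, with round-shouldered lands 7 mm long between; the last is 257 mm from the pivot. Each notch weighs 25 g more; with an empty pan the beam is level with the poise in notch 0.
- pointer (a point): tip of the dark pointer at the beam's outer end, 300 mm from the pivot. It rises when the load is heavier than the poise shows and sinks when the poise is too far out: 9 mm for one notch, at most 13 mm either way.
- centre_mark (a point): centre mark of the index plate, at the pivot's height: the pointer's height when level. The marks are 6 mm apart; the two long ones next to it are 6 mm above and below it. Axes as the balance's.
- poise_top (a point): middle of the top of the poise: a steel saddle over the beam, 34 mm wide, with a finger tab 14 mm wide on top, this point 45 mm above the beam's upper edge, over the roller that drops into the notches. Its end faces, inwards and outwards, are flat, 26 mm apart along the beam, from edge to top. It stays where it is left, also between notches, and has stops 4 mm past the first and last notch.
- detent (a joint): drop of the sprung roller in the poise, in m: 0 on a land, about 0.0026 at the bottom of a notch (over 0.0020 counts as in). The poise slides stiffly: 2.5 to 3.5 N along a land, easing over the last 3 mm before a notch's bottom, where the push needed jumps to 5 N; 5 to 7 N takes it out again. The notch does not draw it in. A push also swings the beam to a stop while it lasts.
- carrier: the load: black plastic carrier 100 x 60 mm with 11 green circuit boards standing in it like cards, 60 mm high in all. Origin at the middle of its underside, x along the 100 mm. The row of boards is 90 mm long (x) and 48 mm wide (y): grip it across y, 25 to 55 mm above the underside. Its weight is not known: 0.13 to 0.38 kg.
- flat_stack: bystander: black tray 110 x 80 mm with circuit boards lying flat in it, 28 mm high; origin under its middle.
- check_weight: bystander: steel weight with a knob, 36 mm across, 50 mm high; origin under its middle.
- cleaner: bystander: white bottle, 54 mm across, 120 mm high; origin under its middle.
- screwdriver: bystander: screwdriver 170 mm long lying behind the balance.
Not all that is in view belongs to the job. What is shaped like the carrier but yellow is not meant.

How it is judged:
On the way:
1. the carrier stands in the middle of the pan, let go (horizontal distance between carrier and pan below 0.025 m and z of carrier in the frame of pan between 0.136 and 0.145 m and angle between carrier's own z axis and vertical below 0.1 rad and contact force between carrier and pan above 0.3 N and contact force between the fingers and carrier below 0.1 N and linear speed of carrier below 0.03 m/s), for 0.2 s.
At the end, for the whole second after the job is handed in: the carrier stands upright on the pan, within 25 mm of its middle, let go; the poise's roller is down in a notch (dropped more than 2 mm); the pointer rests within 6 mm of the centre mark's height, between the two long marks; all at rest (all of step 1 and z of pointer in the frame of centre_mark between -0.006 and 0.006 m and value of joint detent above 0.002 m and angular speed of beam below 0.03 rad/s); the robot touches nothing.
It fails at once if the beam or its poise is touched with more than 12 N (clamped, shoved or leant on) (contact force between any of the fingers, the arm and beam above 12 N).
It fails at once if the pan is loaded with more than 15 N (carrier dropped or pressed on it, or the robot leaning on it) (contact force between anything else and pan above 15 N).
It fails at once if the carrier is tipped over (angle between carrier's own z axis and vertical above 0.6 rad).
It fails at once if a bystander is moved more than 20 mm (distance of any of flat_stack, check_weight, cleaner, screwdriver from where it was at the start of the episode above 0.02 m).
It also fails if it takes over 64 s, if anything falls off the work surface, if the arm or the gripper's body presses on something with over 40 N, if the wrist force passes 120 N, or if a joint passes its speed limit or range.

ROBOT

A 6-joint arm with a two-finger parallel gripper is mounted at the origin on the work surface. World frame = base frame: x ahead of the robot, y to its left, z up, the work surface at z = 0. Lengths are in m, angles in rad, forces in N, time in s.
With the tool pointing down it reaches from about 0.35 to 0.725 m from the base axis. Payload 4.3 kg.
Tool frame: the origin (TCP) lies midway between the tips of the shut fingers; the grasp point (between the pads) lies 19 mm behind it; z points along the fingers, y is the direction in which the jaws open and shut (so a half turn about z gives the same grasp; the last joint's range is limited). The gripper opens to 85 mm and grips with 20 to 120 N. Pads are 22 mm wide; open, the fingers measure 114 mm over their backs; the gripper's body (76 mm by 85 mm) begins 54 mm behind the grasp point. The pads swing forward as they close: fully open they stand 13 mm farther back than shut.
Start: joints at [-1.392, 0.377, 0.081, 1.274, 0, 1.46], TCP at [0.164, -0.551, 0.231] pointing down, gripper open.
Joint ranges: [-2.72, 2.72], [-0.84, 1.66], [-1.02, 1.22], [-1.77, 2.12], [-1.37, 1.28], [-3.14, 3.14]. Speed limits (rad/s): [2.57, 2.57, 3.14, 3.14, 3.14, 3.14].

INTERFACE

Orientations are given as a 3x3 rotation matrix whose columns are the frame's x, y, z axes.
In Python, from workcell import bot, vision, job gives the robot as it stands.
- The arm moves only by the tool servo_tool, never from a script. Its arguments are lists of equal length, an entry for each row: "hand": the finger opening in mm, from 0 to 85.4; "translation": the shift along the world's x, y, z in mm, a list of three; "rot": the turn, a rotation vector about the world's x, y, z in degrees, a list of three. A call has exactly 5 rows; each row shifts and turns the commanded pose from where the row before left it; what a row does not reach is not made up. A row lasts 1/12 s, in which the tool goes at most 41.7 mm and 7.16 degrees, less where a joint would pass 70% of its speed; a pose out of reach is approached as far as the arm can. A call is refused whole if a number of a shift passes 41.7 or a number of a turn 7.16, either way. A call with a gripper value outside its range is refused whole. The fingers move at their own pace and stop on an object; "force" is the grip in N (left out, the last holds). Time passes only in rows, so rows that do not move let the fingers close, or fill a call up. It gives the time, the measured TCP pose, the force and the opening at its end, in the units of the state.
- bot.get_obs(): the state, without advancing time (a new reading comes with each control period).
- vision.snapshot(name): name is "side" or "top"; returns the picture (384x512x3 uint8, blue, green, red); there is no depth.
- vision.get_calibration(name): a dict with "K" (3x3 intrinsics, pixels), "R" (3x3) and "t" (3): a world point X has camera coordinates R X + t. Camera axes: x right, y down, z forward; pixel columns grow to the right and rows downward; lengths in m; the calibration is good to about 2 mm. A picture is of the moment at which its call begins. get_calibration takes no time and is no camera call.
- job.finish_job(): hands the job in, once; it reports no verdict.
Trained networks look in the newest picture that a camera, given by its name, has taken for a name from the list of things; names that differ only in an ending like _2 or _b are one class to them, and where a whole thing is asked for, a point or a joint stands for the part that bears it (a point fixed in the world has none). Each returns a list of dicts, best first, with "conf" (0 to 1); they miss things now and then, are a little off and sometimes report something else, mostly with a low value. They report only what shows in the picture. A call takes as long as a camera call. They do not tell look-alikes from the thing itself.
- vision.silhouettes(thing, camera): "mask" (384x512 bool, what is visible of it) and "bbox" ([left, top, width, height] in pixels, round what is visible of it).
The state is a dict: "time_s": time; "joint_positions": joint angles; "dq": joint speeds; "joint_torque": joint torques, N m; "tool_pos": TCP position; "tool_rot": TCP orientation; "contact_force": force on the tool from outside, world axes, zero at the start; "moment": the same for the moment, N m; "finger_gap": opening from 0.0 (shut) to 1.0 (fully open).
Only numpy, scipy, OpenCV 4.12 (cv2) and the standard library are available. Lean on these libraries where they do the work, as an engineer would, in place of code of your own. Each camera call takes 0.05 s, during which the arm holds its last target.

## Working session

There is one attempt and no reset: what is moved stays moved. The work goes in short steps, Python scripts to look and compute and a tool call to move; the robot and the scene stay as the last step left them, time stands still between calls to the robot, and variables do not carry over. Pictures are saved under pics/ and viewed, and the job is handed in when it is done.

Besides the shell and the picture viewer there is one more tool, called after "Call:" as name(argument=value, ...), one argument or row to a line, values as JSON. servo_tool: Moves the arm, as the interface text tells. Its arguments: {"type":"object","properties":{"hand":{"type":"array"},"translation":{"type":"array"},"rot":{"type":"array"},"force":{"type":"number"}},"required":["hand","translation","rot"]}

```bash
mkdir -p pics; ls
cat > h.py <<'E'
import numpy as np,cv2
from workcell import bot,vision,job
def cal(n):
    c=vision.get_calibration(n);return np.array(c["K"]),np.array(c["R"]),np.array(c["t"]).ravel()
def proj(n,X):
    K,R,t=cal(n);p=K@(R@np.array(X,float)+t);return p[:2]/p[2]
def onz(n,uv,z):
    K,R,t=cal(n);d=R.T@np.linalg.inv(K)@np.array([uv[0],uv[1],1.]);o=-R.T@t
    return o+d*(z-o[2])/d[2]
E
python3 - <<'E'
from h import *
for n in("side","top"):
    im=vision.snapshot(n);cv2.imwrite(f"pics/{n}0.png",im)
    K,R,t=cal(n);print(n,K.tolist(),(-R.T@t).round(3),R.round(2).tolist())
o=bot.get_obs();print({k:np.round(v,3).tolist() for k,v in o.items()})
E
```

```text
pics
side [[443.9591087119371, 0.0, 250.76925654622227], [0.0, 443.9591087119371, 193.39376018293407], [0.0, 0.0, 1.0]] [0.387 1.042 0.92 ] [[-0.99, -0.12, 0.02], [-0.09, 0.58, -0.81], [0.09, -0.8, -0.59]]
top [[366.7026141656769, 0.0, 254.1094740515217], [0.0, 366.7026141656769, 194.1752553969531], [0.0, 0.0, 1.0]] [ 0.404 -0.033  1.158] [[-0.03, -1.0, 0.02], [-0.99, 0.03, -0.1], [0.1, -0.02, -0.99]]
{'time_s': 0.1, 'joint_positions': [-1.392, 0.378, 0.08, 1.274, 0.0, 1.46], 'dq': [0.001, -0.002, 0.002, -0.001, 0.001, -0.0], 'joint_torque': [0.001, -46.47, 27.058, 0.012, 0.0, -0.0], 'tool_pos': [0.164, -0.551, 0.23], 'tool_rot': [[0.959, 0.285, -0.0], [0.285, -0.959, 0.002], [0.0, -0.002, -1.0]], 'contact_force': [-0.566, 0.203, 0.604], 'moment': [0.03, 0.004, -0.079], 'finger_gap': 0.998}
```

View pics/top0.png

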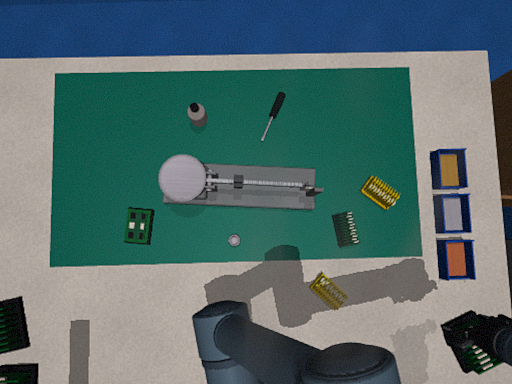

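View pics/side0.png

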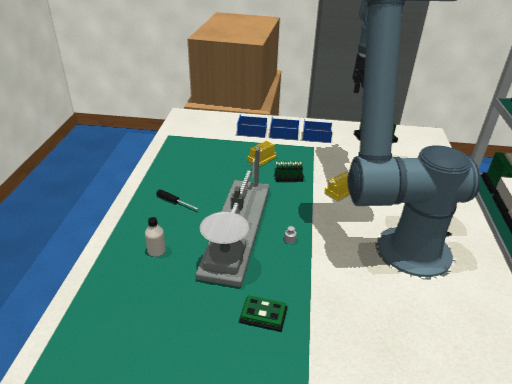

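Run:
```python
from h import *
a=cv2.imread("pics/top0.png")
c1=cv2.resize(a[195:265,310:400],None,fx=5,fy=5,interpolation=cv2.INTER_CUBIC)
c2=cv2.resize(a[300:384,420:512],None,fx=4,fy=4,interpolation=cv2.INTER_CUBIC)
h=max(c1.shape[0],c2.shape[0]);o=np.zeros((h,c1.shape[1]+c2.shape[1],3),np.uint8)
o[:c1.shape[0],:c1.shape[1]]=c1;o[:c2.shape[0],c1.shape[1]:]=c2
cv2.imwrite("pics/c1.png",cv2.resize(o,None,fx=.9,fy=.9))
cv2.imwrite("pics/c2.png",cv2.resize(a[145:215,150:335],None,fx=4.3,fy=4.3,interpolation=cv2.INTER_CUBIC))
for th in("carrier","pan","poise_top","beam","balance"):
  for n in("top","side"):
    for r in vision.silhouettes(th,n)[:4]:
        m=r["mask"];ys,xs=np.nonzero(m);print(th,n,round(r["conf"],2),r["bbox"],xs.mean().round(1),ys.mean().round(1),m.sum())
        np.save(f"m_{th}_{n}_{int(xs.mean())}.npy",m)
```

```text
carrier top 0.95 [361.7, 179.0, 36.2, 28.9] 379.6 192.6 709
carrier top 0.84 [309.6, 272.4, 39.9, 38.1] 328.9 291.7 690
carrier top 0.66 [334.0, 211.2, 22.7, 33.1] 345.4 229.2 700
carrier side 0.91 [249.3, 145.0, 26.0, 20.6] 263.3 152.9 394
carrier side 0.85 [323.0, 168.8, 24.1, 32.2] 337.4 186.5 508
carrier side 0.79 [275.5, 161.3, 30.3, 20.3] 288.4 171.7 523
carrier side 0.54 [143.0, 216.1, 24.4, 42.3] 154.1 238.0 624
pan top 0.72 [156.5, 154.6, 47.4, 45.8] 182.1 177.3 1720
pan side 0.81 [199.2, 210.3, 49.5, 36.5] 223.8 227.5 1208
poise_top top 0.71 [127.1, 209.5, 27.4, 35.2] 139.2 225.7 926
poise_top side 0.57 [232.6, 188.0, 12.7, 24.7] 236.7 197.9 209
beam top 0.8 [206.9, 172.1, 106.4, 18.5] 250.9 182.2 689
beam side 0.88 [231.9, 169.3, 19.6, 43.3] 238.8 195.7 346
beam side 0.36 [284.7, 227.2, 8.1, 14.3] 289.5 235.2 192
balance top 0.8 [155.9, 156.3, 169.1, 57.3] 237.2 184.8 6819
balance side 0.76 [196.7, 146.6, 70.4, 139.2] 233.0 230.5 4980
balance side 0.46 [200.1, 208.9, 48.5, 37.0] 223.9 227.6 1250
```

View pics/c1.png

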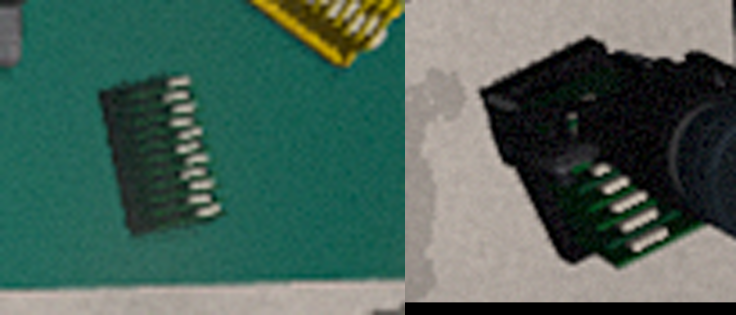

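View pics/c2.png

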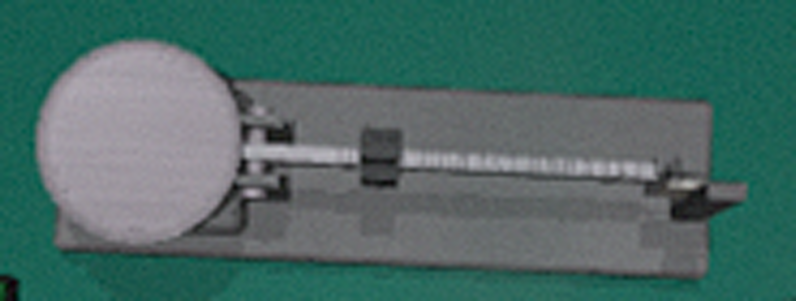

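```bash
cat > fit.py <<'E'
from h import *
from scipy.optimize import minimize
def box(cx,cy,x,y,z0,z1): # returns 8 pts
    return np.array([[cx+sx*x/2,cy+sy*y/2,z] for sx in(-1,1) for sy in(-1,1) for z in(z0,z1)])
def cyl(r,z0,z1):
    a=np.linspace(0,2*np.pi,40);return np.array([[r*np.cos(t),r*np.sin(t),z] for z in(z0,z1) for t in a])
def render(n,parts,p,S=4):
    x,y,th=p[:3];c,s=np.cos(th),np.sin(th);Rz=np.array([[c,-s,0],[s,c,0],[0,0,1]])
    K,R,t=cal(n);im=np.zeros((384*S,512*S),np.uint8)
    for P in parts:
        q=(R@((P@Rz.T+[x,y,0]).T)).T+t; q=(K@q.T).T; q=q[:,:2]/q[:,2:]
        h=cv2.convexHull(((q+.5)*S).astype(np.float32)).astype(np.int32)
        cv2.fillConvexPoly(im,h,1)
    return cv2.resize(im.astype(np.float32),(512,384),interpolation=cv2.INTER_AREA)
def fit(parts,masks,p0,yawfree=True):
    def cost(v):
        p=[v[0]/100,v[1]/100,v[2]/10 if yawfree else p0[2]];L=0
        for n,m in masks.items():
            r=render(n,parts,p);L+=1-np.minimum(r,m).sum()/np.maximum(r,m).sum()
        return L
    v0=np.array([p0[0]*100,p0[1]*100,p0[2]*10]);best=None
    sim=np.vstack([v0]+[v0+d for d in np.eye(3)*[1,1,2]])
    for _ in range(2):
        r=minimize(cost,sim[0] if best is None else best.x,method="Nelder-Mead",options=dict(initial_simplex=sim if best is None else np.vstack([best.x]+[best.x+d for d in np.eye(3)*[.5,.5,1]]),maxiter=150,xatol=1e-3,fatol=1e-5));best=r
    v=best.x;return np.array([v[0]/100,v[1]/100,v[2]/10]),best.fun
E
python3 - <<'E'
from fit import *
L=lambda a:np.load(a).astype(np.float32)
print("ground",onz("top",(345.4,229),.03),onz("side",(288.4,171.7),.03))
for z in(.15,.23,.35):print(onz("top",(470,340),z))
mt,ms=L("m_carrier_top_345.npy"),L("m_carrier_side_288.npy")
for th in(.03,):
  parts=[box(0,0,.1,.06,0,.025),box(0,0,.09,.048,0,.06)]
  g=onz("top",(345.4,229),.03)
  for y0 in(np.pi+.1,np.pi-.2,):
    for M in({"top":mt,"side":ms},{"top":mt},{"side":ms}):
      print("carrier",y0,M.keys(),fit(parts,M,[g[0],g[1],y0]))
pt,ps=L("m_pan_top_182.npy"),L("m_pan_side_223.npy")
g=onz("top",(182.1,177.3),.14);print("pan",g,onz("side",(223.8,227.5),.14))
for M in({"top":pt,"side":ps},{"top":pt},{"side":ps}):
  print(fit([cyl(.066,.137,.143)],M,[g[0],g[1],0],False))
E
```

```text
ground [ 0.40132808 -0.33490663  0.03      ] [ 0.4006438  -0.32660837  0.03      ]
[ 0.09563814 -0.62288136  0.15      ]
[ 0.1201153  -0.57603154  0.23      ]
[ 0.15683102 -0.50575681  0.35      ]
carrier 3.241592653589793 dict_keys(['top', 'side']) (array([ 0.40112574, -0.33647598,  3.26881266]), np.float64(0.19567787647247314))
carrier 3.241592653589793 dict_keys(['top']) (array([ 0.40058764, -0.33640812,  3.28156493]), np.float64(0.06710845232009888))
carrier 3.241592653589793 dict_keys(['side']) (array([ 0.40147306, -0.33320952,  3.21779949]), np.float64(0.12410449981689453))
carrier 2.941592653589793 dict_keys(['top', 'side']) (array([ 0.40114328, -0.33652635,  3.27074651]), np.float64(0.19567787647247314))
carrier 2.941592653589793 dict_keys(['top']) (array([ 0.40056385, -0.33611638,  3.27653042]), np.float64(0.06754487752914429))
carrier 2.941592653589793 dict_keys(['side']) (array([ 0.40154319, -0.33386135,  3.20158292]), np.float64(0.12378740310668945))
pan [0.55821886 0.14485317 0.14      ] [0.55602725 0.1439353  0.14      ]
(array([0.55805045, 0.14410507, 0.10520454]), np.float64(0.1371084451675415))
(array([0.55815953, 0.14484092, 0.05071584]), np.float64(0.035193681716918945))
(array([0.55575086, 0.14118653, 0.02722643]), np.float64(0.08903169631958008))
```

Run:
```python
from fit import *
b=np.load("m_balance_top_237.npy");im=cv2.imread("pics/top0.png");s=cv2.imread("pics/side0.png")
cs,_=cv2.findContours(b.astype(np.uint8),0,2);cv2.drawContours(im,cs,-1,(0,0,255),1)
cv2.imwrite("pics/c3.png",cv2.resize(im[145:255,150:400],None,fx=3.2,fy=3.2))
cv2.imwrite("pics/c4.png",cv2.resize(s[120:300,190:320],None,fx=3.3,fy=3.3,interpolation=cv2.INTER_CUBIC))
```

```text
(no output)
```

View pics/c4.png

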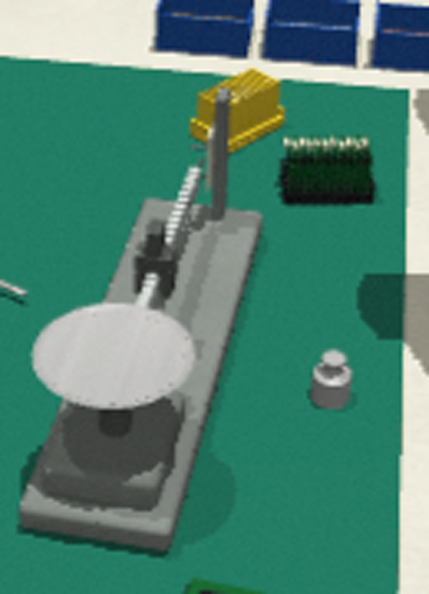

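View pics/c3.png

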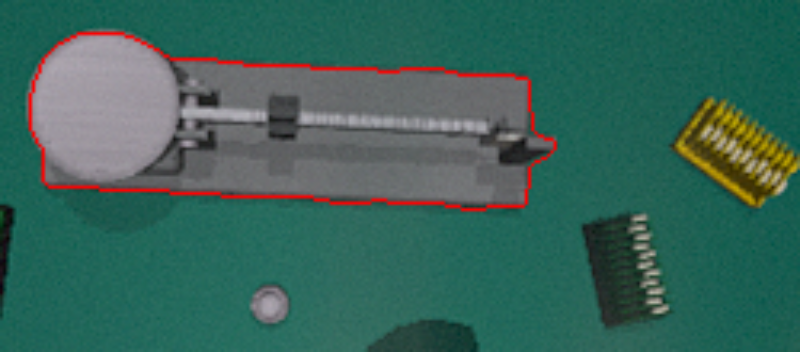

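Run:
```python
from fit import *
br,tr,bl=[onz("top",p,z)[:2] for p,z in(((314,209.5),.0),((315.3,169),.032),((163.5,203.3),.02))]
br2=onz("top",(314,209.5),.032)[:2]
print(br,br2,tr,bl,np.linalg.norm(br2-tr),np.linalg.norm(br2-bl))
d=bl-br2;print("yaw of +y", np.arctan2(-d[0],d[1]))
# beam edge z=.1225 points
a=onz("top",(150+200/3.2,145+114/3.2),.1225)[:2];b=onz("top",(150+485/3.2,145+127/3.2),.1225)[:2]
print(a,b,np.arctan2(-(a-b)[0],(a-b)[1]))
# poise top centre
p=onz("top",(150+283/3.2,145+106/3.2),.1675);print("poise guess",p)
# balance fit
m={n:np.load(f"m_balance_{n}_{k}.npy").astype(np.float32) for n,k in(("top",237),("side",233))}
K=[];pan=np.array([.0,.0])
best=[]
for py in(.155,.165,.175):
  parts=[box(0,0,.13,.47,0,.032),cyl(.066,.137,.143)+[0,py,0],box(0,.075,.05,.03,0,.127)]
  for M in({"top":m["top"]},m): print(py,fit(parts,M,[.545,-.02,.05]))
```

```text
[ 0.46558276 -0.24626635] [ 0.46387923 -0.24036472] [ 0.59000126 -0.2501154 ] [0.49660123 0.22390866] 0.12649838187676904 0.4654250705212342
yaw of +y -0.07036367175430466
[0.54909995 0.06192985] [ 0.53080507 -0.19128805] -0.0721242201126972
poise guess [ 0.54782109 -0.01279726  0.1675    ]
0.155 (array([ 0.54598681, -0.01215823, -0.07545536]), np.float64(0.034182846546173096))
0.155 (array([ 0.54573379, -0.01224976, -0.0681888 ]), np.float64(0.14366203546524048))
0.165 (array([ 0.5451941 , -0.0178364 , -0.07603157]), np.float64(0.035741567611694336))
0.165 (array([ 0.54508602, -0.01977259, -0.0695854 ]), np.float64(0.1344207525253296))Traceback (most recent call last):
  File "<stdin>", line 17, in <module>
  File "fit.py", line 24, in fit
    r=minimize(cost,sim[0] if best is None else best.x,method="Nelder-Mead",options=dict(initial_simplex=sim if best is None else np.vstack([best.x]+[best.x+d for d in np.eye(3)*[.5,.5,1]]),maxiter=150,xatol=1e-3,fatol=1e-5));best=r
    res = _minimize_neldermead(fun, x0, args, callback, bounds=bounds,
                               **options)
    fxr = func(xr)
    fx = function(np.copy(x), *(wrapper_args + args))
  File "fit.py", line 19, in cost
    r=render(n,parts,p);L+=1-np.minimum(r,m).sum()/np.maximum(r,m).sum()
  File "fit.py", line 9, in render
    K,R,t=cal(n);im=np.zeros((384*S,512*S),np.uint8)
          ~~~^^^
  File "h.py", line 4, in cal
    c=vision.get_calibration(n);return np.array(c["K"]),np.array(c["R"]),np.array(c["t"]).ravel()
ValueError: time passes only in moves, steps and waits
```

Call:
servo_tool(
  hand=[85,85,85,85,85],
  translation=[
    [9.5,8.6,0],
    [9.5,8.6,0],
    [9.5,8.6,0],
    [9.5,8.6,0],
    [9.5,8.6,0],
  ],
  rot=[
    [0,0,6.84],
    [0,0,6.84],
    [0,0,6.84],
    [0,0,6.84],
    [0,0,6.84],
  ],
  force=40,
)

```text
time_s: 1.02
tool_pos: [0.2117, -0.5078, 0.2314]
tool_rot: [[0.628, 0.778, 0.0], [0.778, -0.628, -0.0], [-0.0, 0.0, -1.0]]
contact_force: [0.4, 0.4, 0.3]
finger_gap: 0.998
```

Call:
servo_tool(
  hand=[85,85,85,85,85],
  translation=[
    [9.5,8.6,-4],
    [9.5,8.6,-4],
    [9.5,8.6,-4],
    [9.5,8.6,-4],
    [9.5,8.6,-4],
  ],
  rot=[
    [0,0,6.84],
    [0,0,6.84],
    [0,0,6.84],
    [0,0,6.84],
    [0,0,6.84],
  ],
)

```text
time_s: 1.43
tool_pos: [0.2592, -0.4648, 0.2112]
tool_rot: [[0.082, 0.997, 0.0], [0.997, -0.082, -0.0], [-0.0, 0.0, -1.0]]
contact_force: [0.6, -0.1, -0.6]
finger_gap: 0.994
```

Call:
servo_tool(
  hand=[85,85,85,85,85],
  translation=[
    [9.5,8.6,-4],
    [9.5,8.6,-4],
    [9.5,8.6,-4],
    [9.5,8.6,-4],
    [9.5,8.6,-4],
  ],
  rot=[
    [0,0,6.84],
    [0,0,6.84],
    [0,0,6.84],
    [0,0,6.84],
    [0,0,6.84],
  ],
)

```text
time_s: 1.85
tool_pos: [0.3067, -0.4218, 0.1913]
tool_rot: [[-0.492, 0.871, 0.0], [0.871, 0.492, -0.0], [-0.0, 0.0, -1.0]]
contact_force: [-0.3, -0.2, 0.2]
finger_gap: 0.997
```

Call:
servo_tool(
  hand=[85,85,85,85,85],
  translation=[
    [9.5,8.6,-4],
    [9.5,8.6,-4],
    [9.5,8.6,-4],
    [9.5,8.6,-4],
    [9.5,8.6,-4],
  ],
  rot=[
    [0,0,6.84],
    [0,0,6.84],
    [0,0,6.84],
    [0,0,6.84],
    [0,0,6.84],
  ],
)

```text
time_s: 2.27
tool_pos: [0.3542, -0.3788, 0.1713]
tool_rot: [[-0.896, 0.443, 0.0], [0.443, 0.896, -0.0], [-0.0, -0.0, -1.0]]
contact_force: [0.4, 0.3, -0.7]
finger_gap: 0.995
```

Call:
servo_tool(
  hand=[85,85,85,85,85],
  translation=[
    [9.5,8.6,-4],
    [9.5,8.6,-4],
    [9.5,8.6,-4],
    [9.5,8.6,-4],
    [9.5,8.6,-4],
  ],
  rot=[
    [0,0,6.84],
    [0,0,6.84],
    [0,0,6.84],
    [0,0,6.84],
    [0,0,6.84],
  ],
)

```text
time_s: 2.68
tool_pos: [0.4018, -0.3358, 0.1512]
tool_rot: [[-0.991, -0.137, 0.0], [-0.137, 0.991, -0.0], [-0.0, -0.0, -1.0]]
contact_force: [0.4, -0.6, -0.7]
finger_gap: 0.999
```

Call:
servo_tool(
  hand=[85,85,85,85,85],
  translation=[
    [0,0,-15],
    [0,0,-15],
    [0,0,-15],
    [0,0,-15],
    [0,0,-6],
  ],
  rot=[
    [0,0,0],
    [0,0,0],
    [0,0,0],
    [0,0,0],
    [0,0,0],
  ],
)

```text
time_s: 3.1
tool_pos: [0.4004, -0.3352, 0.0835]
tool_rot: [[-0.991, -0.132, -0.002], [-0.132, 0.991, 0.002], [0.002, 0.002, -1.0]]
contact_force: [-0.0, -0.4, 0.8]
finger_gap: 0.993
```

```bash
cat > h.py <<'E'
import numpy as np,cv2,pickle,os
from workcell import bot,vision,job
_c={}
def cal(n):
    if n not in _c:
        f=f"cal_{n}.pkl"
        if not os.path.exists(f):
            c=vision.get_calibration(n);pickle.dump((np.array(c["K"]),np.array(c["R"]),np.array(c["t"]).ravel()),open(f,"wb"))
        _c[n]=pickle.load(open(f,"rb"))
    return _c[n]
def proj(n,X):
    K,R,t=cal(n);p=K@(R@np.array(X,float)+t);return p[:2]/p[2]
def onz(n,uv,z):
    K,R,t=cal(n);d=R.T@np.linalg.inv(K)@np.array([uv[0],uv[1],1.]);o=-R.T@t
    return o+d*(z-o[2])/d[2]
E
python3 - <<'E'
from h import *
cal("top");cal("side")
s=vision.snapshot("side");t=vision.snapshot("top")
a=cv2.resize(s[100:220,230:350],None,fx=3.3,fy=3.3,interpolation=cv2.INTER_CUBIC)
b=cv2.resize(t[170:290,280:400],None,fx=3.3,fy=3.3,interpolation=cv2.INTER_CUBIC)
cv2.imwrite("pics/d1.png",np.hstack([a,b]))
E
```

```text
(no output)
```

View pics/d1.png

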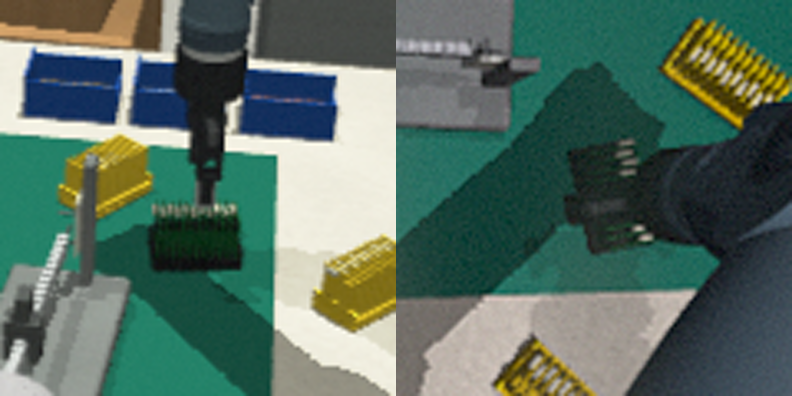

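Call:
servo_tool(
  hand=[85,85,85,85,85],
  translation=[
    [4,0,-12],
    [0,0,-14],
    [0,0,-14],
    [0,0,-10],
    [0,0,0],
  ],
  rot=[
    [0,0,0],
    [0,0,0],
    [0,0,0],
    [0,0,0],
    [0,0,0],
  ],
)

```text
time_s: 3.62
tool_pos: [0.4045, -0.3355, 0.0342]
tool_rot: [[-0.991, -0.131, -0.002], [-0.131, 0.991, 0.002], [0.001, 0.002, -1.0]]
contact_force: [-0.7, 0.7, 0.1]
finger_gap: 0.998
```

Call:
servo_tool(
  hand=[75,65,58,54,50],
  translation=[
    [0,0,0],
    [0,0,0],
    [0,0,0],
    [0,0,0],
    [0,0,0],
  ],
  rot=[
    [0,0,0],
    [0,0,0],
    [0,0,0],
    [0,0,0],
    [0,0,0],
  ],
)

```text
time_s: 4.03
tool_pos: [0.4056, -0.3366, 0.036]
tool_rot: [[-0.991, -0.131, 0.001], [-0.131, 0.991, -0.001], [-0.001, -0.001, -1.0]]
contact_force: [0.8, -0.2, -0.5]
finger_gap: 0.589
```

Call:
servo_tool(
  hand=[47,44,40,40,40],
  translation=[
    [0,0,0],
    [0,0,0],
    [0,0,0],
    [0,0,0],
    [0,0,0],
  ],
  rot=[
    [0,0,0],
    [0,0,0],
    [0,0,0],
    [0,0,0],
    [0,0,0],
  ],
)

```text
time_s: 4.45
tool_pos: [0.4057, -0.3368, 0.0363]
tool_rot: [[-0.991, -0.131, 0.001], [-0.131, 0.991, -0.001], [-0.001, -0.001, -1.0]]
contact_force: [-2.3, 0.9, 6.0]
finger_gap: 0.554
```

Run:
```python
from h import *
s=vision.snapshot("side");t=vision.snapshot("top")
a=cv2.resize(s[100:220,230:350],None,fx=3.3,fy=3.3,interpolation=cv2.INTER_CUBIC)
b=cv2.resize(t[170:290,280:400],None,fx=3.3,fy=3.3,interpolation=cv2.INTER_CUBIC)
cv2.imwrite("pics/d2.png",np.hstack([a,b]))
```

```text
(no output)
```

View pics/d2.png

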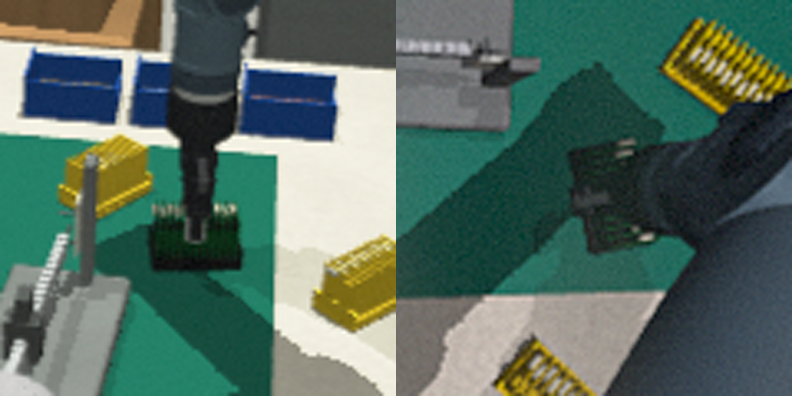

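Call:
servo_tool(
  hand=[40,40,40,40,40],
  translation=[
    [0,0,4],
    [0,0,12],
    [0,0,20],
    [0,0,25],
    [0,0,30],
  ],
  rot=[
    [0,0,0],
    [0,0,0],
    [0,0,0],
    [0,0,0],
    [0,0,0],
  ],
)

```text
time_s: 4.97
tool_pos: [0.4038, -0.3347, 0.1255]
tool_rot: [[-0.991, -0.131, -0.003], [-0.131, 0.991, 0.004], [0.003, 0.004, -1.0]]
contact_force: [0.1, -0.9, -1.5]
finger_gap: 0.557
```

Call:
servo_tool(
  hand=[40,40,40,40,40],
  translation=[
    [0,0,30],
    [0,0,30],
    [0,0,30],
    [0,0,20],
    [0,0,10],
  ],
  rot=[
    [0,0,0],
    [0,0,0],
    [0,0,0],
    [0,0,0],
    [0,0,0],
  ],
)

```text
time_s: 5.38
tool_pos: [0.406, -0.3369, 0.2493]
tool_rot: [[-0.991, -0.131, 0.003], [-0.131, 0.991, -0.003], [-0.002, -0.003, -1.0]]
contact_force: [-0.1, -0.3, -1.6]
finger_gap: 0.557
```

Call:
servo_tool(
  hand=[40,40,40,40,40],
  translation=[
    [0,0,0],
    [0,0,0],
    [0,0,0],
    [0,0,0],
    [0,0,0],
  ],
  rot=[
    [0,0,0],
    [0,0,0],
    [0,0,0],
    [0,0,0],
    [0,0,0],
  ],
)

```text
time_s: 5.8
tool_pos: [0.4045, -0.3355, 0.2446]
tool_rot: [[-0.991, -0.131, -0.002], [-0.131, 0.991, 0.003], [0.002, 0.003, -1.0]]
contact_force: [-0.3, -0.1, -1.6]
finger_gap: 0.556
```

Run:
```python
from h import *
F=[]
s=None
for i in range(8):
    im=vision.snapshot("side" if i%2 else "top");F.append(bot.get_obs()["contact_force"])
    if i==1:s=im
print(np.mean(F,0),np.std(F,0),bot.get_obs()["tool_pos"],bot.get_obs()["finger_gap"])
cv2.imwrite("pics/d3.png",cv2.resize(s[0:250,130:400],None,fx=2.3,fy=2.3))
```

```text
[-0.01357403  0.08233726 -1.96634547] [0.51894216 0.51133679 0.51934388] [ 0.40529781 -0.33621983  0.24632736] 0.5562931984630074
```

View pics/d3.png

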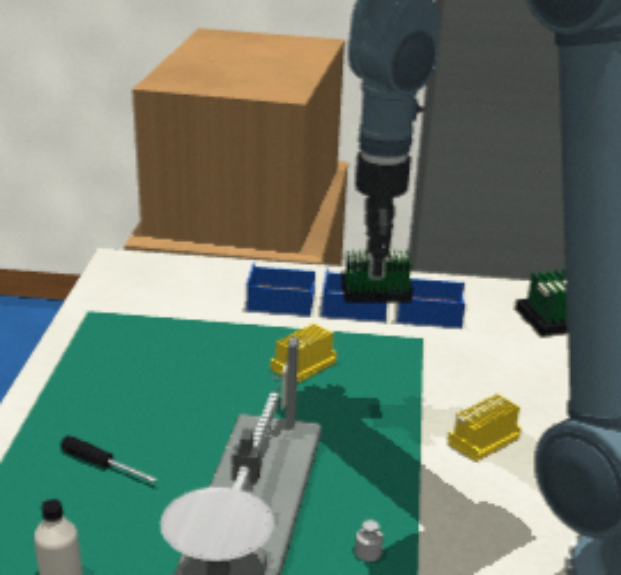

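Run:
```python
from h import *
t=vision.snapshot("top")
cv2.imwrite("pics/d4.png",t[150:384,262:512].repeat(2,0).repeat(2,1))
```

```text
(no output)
```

View pics/d4.png

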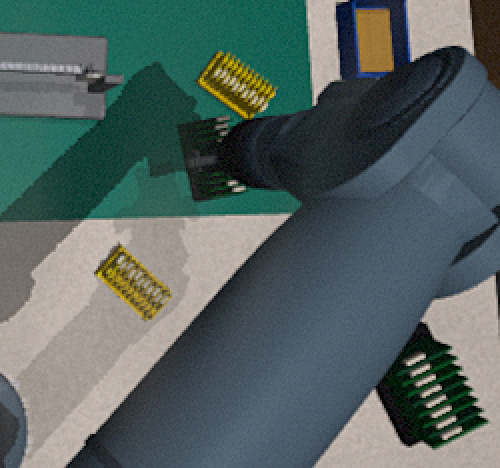

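Call:
servo_tool(
  hand=[40,40,40,40,40],
  translation=[
    [4,12,5],
    [8,25,5],
    [9.5,30,5],
    [9.5,30,5],
    [10,32,5],
  ],
  rot=[
    [0,0,0],
    [0,0,0],
    [0,0,0],
    [0,0,0],
    [0,0,0],
  ],
)

```text
time_s: 6.67
tool_pos: [0.4466, -0.2057, 0.272]
tool_rot: [[-0.991, -0.13, 0.001], [-0.13, 0.991, 0.0], [-0.001, 0.0, -1.0]]
contact_force: [1.3, 0.2, -1.7]
finger_gap: 0.556
```

Call:
servo_tool(
  hand=[40,40,40,40,40],
  translation=[
    [10,32,0],
    [10,32,0],
    [10,32,0],
    [10,32,0],
    [10,32,0],
  ],
  rot=[
    [0,0,0],
    [0,0,0],
    [0,0,0],
    [0,0,0],
    [0,0,0],
  ],
)

```text
time_s: 7.08
tool_pos: [0.4964, -0.0449, 0.272]
tool_rot: [[-0.991, -0.132, 0.001], [-0.132, 0.991, 0.0], [-0.001, 0.0, -1.0]]
contact_force: [1.5, -0.0, -2.1]
finger_gap: 0.553
```

Call:
servo_tool(
  hand=[40,40,40,40,40],
  translation=[
    [10,32,0],
    [10,32,0],
    [10,32,0],
    [10,32,0],
    [10,32,0],
  ],
  rot=[
    [0,0,0],
    [0,0,0],
    [0,0,0],
    [0,0,0],
    [0,0,0],
  ],
)

```text
time_s: 7.5
tool_pos: [0.5462, 0.1152, 0.2719]
tool_rot: [[-0.991, -0.132, 0.001], [-0.132, 0.991, 0.0], [-0.001, 0.0, -1.0]]
contact_force: [-0.1, -1.7, -1.2]
finger_gap: 0.554
```

Call:
servo_tool(
  hand=[40,40,40,40,40],
  translation=[
    [8,20,-5],
    [4,9,-10],
    [0,2,-10],
    [0,0,-8],
    [0,0,-5],
  ],
  rot=[
    [0,0,0],
    [0,0,0],
    [0,0,0],
    [0,0,0],
    [0,0,0],
  ],
)

```text
time_s: 7.92
tool_pos: [0.5569, 0.1428, 0.2316]
tool_rot: [[-0.991, -0.131, -0.003], [-0.131, 0.991, -0.001], [0.003, -0.001, -1.0]]
contact_force: [-0.8, -0.2, -2.1]
finger_gap: 0.554
```

Run:
```python
from h import *
s=vision.snapshot("side");t=vision.snapshot("top")
print(bot.get_obs()["tool_pos"])
a=cv2.resize(s[120:300,150:310],None,fx=2.4,fy=2.4,interpolation=cv2.INTER_CUBIC)
b=cv2.resize(t[90:270,130:290],None,fx=2.4,fy=2.4,interpolation=cv2.INTER_CUBIC)
cv2.imwrite("pics/e1.png",np.hstack([a,b]))
```

```text
[0.55689425 0.1423699  0.2319058 ]
```

View pics/e1.png

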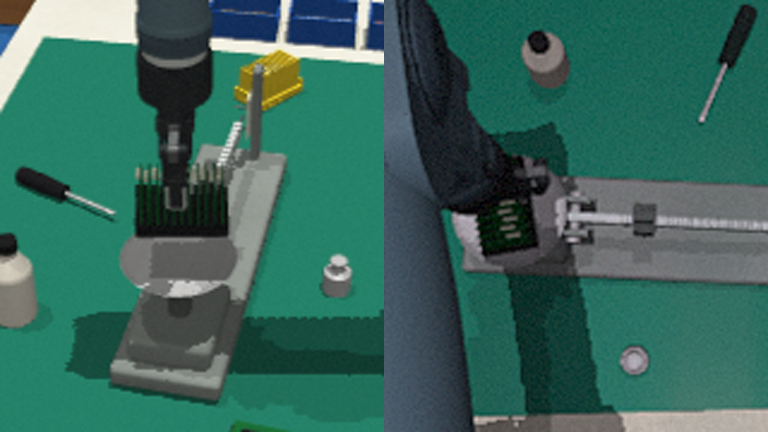

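Call:
servo_tool(
  hand=[40,40,40,40,40],
  translation=[
    [1,2,-12],
    [0,0,-12],
    [0,0,-10],
    [0,0,-6],
    [0,0,-3],
  ],
  rot=[
    [0,0,0],
    [0,0,0],
    [0,0,0],
    [0,0,0],
    [0,0,0],
  ],
)

```text
time_s: 8.43
tool_pos: [0.5586, 0.145, 0.1895]
tool_rot: [[-0.991, -0.13, -0.002], [-0.13, 0.991, -0.0], [0.002, -0.0, -1.0]]
contact_force: [0.4, -0.1, -1.5]
finger_gap: 0.552
```

Call:
servo_tool(
  hand=[40,40,40,40,40],
  translation=[
    [0,0,-1],
    [0,0,-1],
    [0,0,-1],
    [0,0,-1],
    [0,0,0],
  ],
  rot=[
    [0,0,0],
    [0,0,0],
    [0,0,0],
    [0,0,0],
    [0,0,0],
  ],
)

```text
time_s: 8.85
tool_pos: [0.5595, 0.1458, 0.1865]
tool_rot: [[-0.991, -0.131, 0.0], [-0.131, 0.991, 0.0], [-0.001, 0.0, -1.0]]
contact_force: [0.5, -0.2, -2.2]
finger_gap: 0.554
```

Call:
servo_tool(
  hand=[40,40,40,40,40],
  translation=[
    [0,-1,-1],
    [0,0,-1],
    [0,0,-1],
    [0,0,-1],
    [0,0,-1],
  ],
  rot=[
    [0,0,0],
    [0,0,0],
    [0,0,0],
    [0,0,0],
    [0,0,0],
  ],
)

```text
time_s: 9.27
tool_pos: [0.5592, 0.1448, 0.1812]
tool_rot: [[-0.991, -0.131, -0.0], [-0.131, 0.991, 0.0], [0.0, 0.0, -1.0]]
contact_force: [0.2, -0.4, -2.0]
finger_gap: 0.555
```

Call:
servo_tool(
  hand=[40,40,40,40,40],
  translation=[
    [0,0,-1],
    [0,0,-1],
    [0,0,-1],
    [0,0,0],
    [0,0,0],
  ],
  rot=[
    [0,0,0],
    [0,0,0],
    [0,0,0],
    [0,0,0],
    [0,0,0],
  ],
)

```text
time_s: 9.68
tool_pos: [0.5592, 0.1448, 0.1782]
tool_rot: [[-0.991, -0.131, -0.0], [-0.131, 0.991, 0.0], [0.0, 0.0, -1.0]]
contact_force: [-0.9, 0.7, -1.9]
finger_gap: 0.552
```

Call:
servo_tool(
  hand=[40,40,40,40,40],
  translation=[
    [0,0,-0.5],
    [0,0,-0.5],
    [0,0,-0.5],
    [0,0,-0.5],
    [0,0,0],
  ],
  rot=[
    [0,0,0],
    [0,0,0],
    [0,0,0],
    [0,0,0],
    [0,0,0],
  ],
)

```text
time_s: 10.1
tool_pos: [0.5593, 0.1448, 0.1763]
tool_rot: [[-0.991, -0.131, 0.0], [-0.131, 0.991, 0.0], [-0.0, 0.0, -1.0]]
contact_force: [-0.8, 0.3, -2.1]
finger_gap: 0.552
```

Call:
servo_tool(
  hand=[40,40,40,40,40],
  translation=[
    [0,0,-0.5],
    [0,0,-0.5],
    [0,0,-0.5],
    [0,0,0],
    [0,0,0],
  ],
  rot=[
    [0,0,0],
    [0,0,0],
    [0,0,0],
    [0,0,0],
    [0,0,0],
  ],
)

```text
time_s: 10.52
tool_pos: [0.5593, 0.1448, 0.1748]
tool_rot: [[-0.991, -0.131, 0.0], [-0.131, 0.991, 0.0], [-0.0, 0.0, -1.0]]
contact_force: [-0.0, 1.2, -0.7]
finger_gap: 0.55
```

Call:
servo_tool(
  hand=[40,40,40,40,40],
  translation=[
    [0,0,-0.4],
    [0,0,-0.3],
    [0,0,0],
    [0,0,0],
    [0,0,0],
  ],
  rot=[
    [0,0,0],
    [0,0,0],
    [0,0,0],
    [0,0,0],
    [0,0,0],
  ],
)

```text
time_s: 10.93
tool_pos: [0.5593, 0.1448, 0.1742]
tool_rot: [[-0.991, -0.131, 0.0], [-0.131, 0.991, 0.0], [-0.0, 0.0, -1.0]]
contact_force: [0.4, -0.3, -1.0]
finger_gap: 0.558
```

Run:
```python
from h import *
s=vision.snapshot("side");F=[bot.get_obs()["contact_force"]]
for i in range(3): vision.snapshot("top");F.append(bot.get_obs()["contact_force"])
print(np.mean(F,0))
cv2.imwrite("pics/e2.png",cv2.resize(s[120:300,150:310],None,fx=3.3,fy=3.3,interpolation=cv2.INTER_CUBIC))
```

```text
[-0.2114281   0.50473022 -0.97540618]
```

View pics/e2.png

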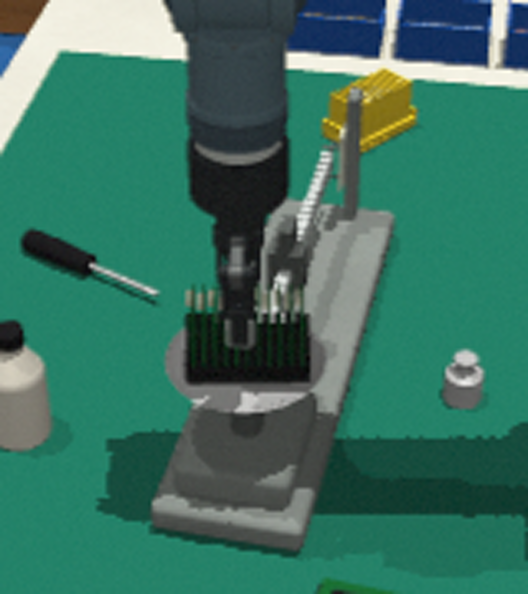

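Call:
servo_tool(
  hand=[40,40,40,40,40],
  translation=[
    [0,0,-0.3],
    [0,0,-0.2],
    [0,0,0],
    [0,0,0],
    [0,0,0],
  ],
  rot=[
    [0,0,0],
    [0,0,0],
    [0,0,0],
    [0,0,0],
    [0,0,0],
  ],
)

```text
time_s: 11.55
tool_pos: [0.5593, 0.1448, 0.1736]
tool_rot: [[-0.991, -0.131, 0.0], [-0.131, 0.991, 0.0], [-0.0, 0.0, -1.0]]
contact_force: [-0.2, -0.3, -0.8]
finger_gap: 0.556
```

Call:
servo_tool(
  hand=[47,49,51,54,60],
  translation=[
    [0,0,0],
    [0,0,0],
    [0,0,0],
    [0,0,0],
    [0,0,0],
  ],
  rot=[
    [0,0,0],
    [0,0,0],
    [0,0,0],
    [0,0,0],
    [0,0,0],
  ],
)

```text
time_s: 11.97
tool_pos: [0.5594, 0.1448, 0.1739]
tool_rot: [[-0.991, -0.131, 0.0], [-0.131, 0.991, 0.0], [-0.0, 0.0, -1.0]]
contact_force: [-0.6, -0.5, 0.9]
finger_gap: 0.701
```

Call:
servo_tool(
  hand=[65,70,75,80,80],
  translation=[
    [0,0,0],
    [0,0,0],
    [0,0,0],
    [0,0,5],
    [0,0,10],
  ],
  rot=[
    [0,0,0],
    [0,0,0],
    [0,0,0],
    [0,0,0],
    [0,0,0],
  ],
)

```text
time_s: 12.38
tool_pos: [0.5583, 0.1446, 0.1879]
tool_rot: [[-0.991, -0.131, -0.003], [-0.131, 0.991, -0.0], [0.003, 0.0, -1.0]]
contact_force: [-0.4, -0.9, -0.8]
finger_gap: 0.936
```

Run:
```python
from h import *
s=vision.snapshot("side");F=[bot.get_obs()["contact_force"]]
for i in range(3): vision.snapshot("top");F.append(bot.get_obs()["contact_force"])
print(np.mean(F,0))
cv2.imwrite("pics/e3.png",cv2.resize(s[120:300,150:310],None,fx=3.3,fy=3.3,interpolation=cv2.INTER_CUBIC))
```

```text
[0.1135525  0.0575999  0.40227288]
```

View pics/e3.png

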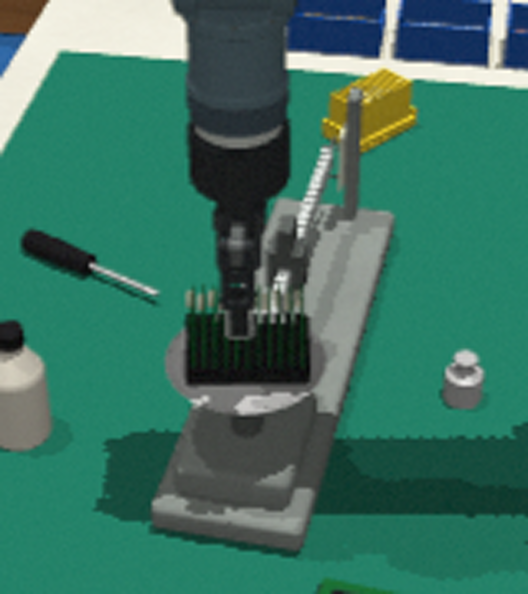

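Call:
servo_tool(
  hand=[84,84,84,84,84],
  translation=[
    [0,0,10],
    [0,0,20],
    [0,0,25],
    [0,0,25],
    [0,0,20],
  ],
  rot=[
    [0,0,0],
    [0,0,0],
    [0,0,0],
    [0,0,0],
    [0,0,0],
  ],
)

```text
time_s: 13.0
tool_pos: [0.5593, 0.1448, 0.291]
tool_rot: [[-0.991, -0.131, 0.001], [-0.131, 0.991, 0.0], [-0.001, 0.0, -1.0]]
contact_force: [0.8, 1.0, 1.3]
finger_gap: 0.984
```

Call:
servo_tool(
  hand=[84,70,55,50,50],
  translation=[
    [-20,-30,0],
    [-30,-35,0],
    [-30,-40,0],
    [-20,-40,0],
    [0,-40,0],
  ],
  rot=[
    [0,0,-3],
    [0,0,-3],
    [0,0,-3],
    [0,0,-2.6],
    [0,0,0],
  ],
)

```text
time_s: 13.42
tool_pos: [0.4647, -0.0276, 0.2896]
tool_rot: [[-0.998, 0.07, -0.001], [0.07, 0.998, 0.001], [0.001, 0.0, -1.0]]
contact_force: [1.2, 0.2, -1.0]
finger_gap: 0.587
```

Run:
```python
from h import *
t=vision.snapshot("top");s=vision.snapshot("side");o=bot.get_obs();print(o["tool_pos"],o["finger_gap"],o["joint_positions"])
cv2.imwrite("pics/t1.png",t);cv2.imwrite("pics/s1.png",s)
a=cv2.resize(s[120:300,150:310],None,fx=2.4,fy=2.4,interpolation=cv2.INTER_CUBIC)
b=cv2.resize(t[90:270,150:330],None,fx=2.4,fy=2.4,interpolation=cv2.INTER_CUBIC)
cv2.imwrite("pics/e4.png",np.hstack([a,b]))
```

```text
[ 0.46780109 -0.03204122  0.2894372 ] 0.58208387199127 [-0.202462    0.14902893 -0.07377897  1.34659462 -0.00199724 -0.12439676]
```

View pics/e4.png

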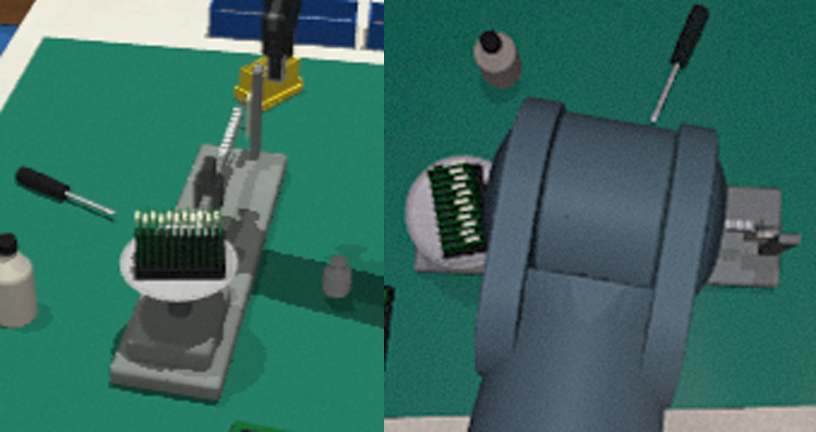

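Run:
```python
from h import *
for z in(.15,.1675):print(z,onz("side",(237.3,189.1),z),onz("top",(238.5,178.5),z))
t=cv2.imread("pics/top0.png");s=cv2.imread("pics/side0.png")
a=cv2.resize(s[165:225,215:265],None,fx=8,fy=8,interpolation=cv2.INTER_CUBIC)
b=cv2.resize(t[160:200,215:265],None,fx=8,fy=8,interpolation=cv2.INTER_CUBIC)
b=np.vstack([b,np.zeros((160,400,3),np.uint8)])
cv2.imwrite("pics/p.png",np.hstack([a,b]))
s=cv2.imread("pics/s1.png")
cv2.imwrite("pics/p2.png",cv2.resize(s[150:260,190:300],None,fx=5,fy=5,interpolation=cv2.INTER_CUBIC))
```

```text
0.15 [ 0.54452154 -0.02361956  0.15      ] [ 0.54931028 -0.01259194  0.15      ]
0.1675 [0.54094297 0.00057933 0.1675    ] [ 0.54678592 -0.01294218  0.1675    ]
```

View pics/p.png

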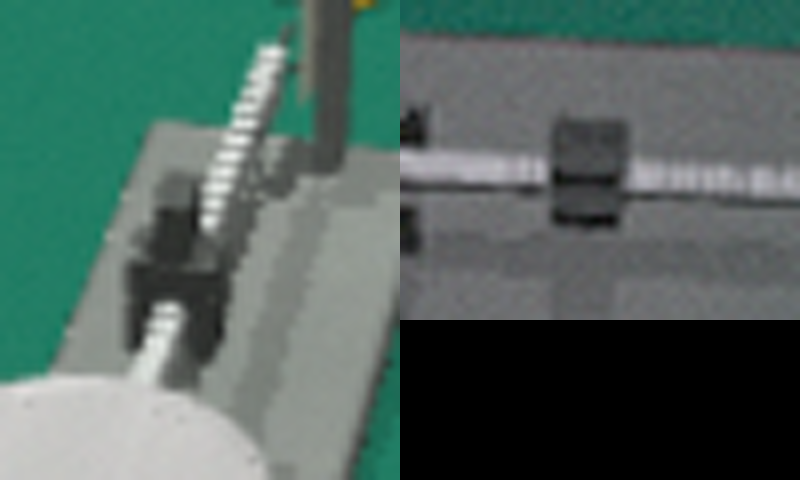

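View pics/p2.png

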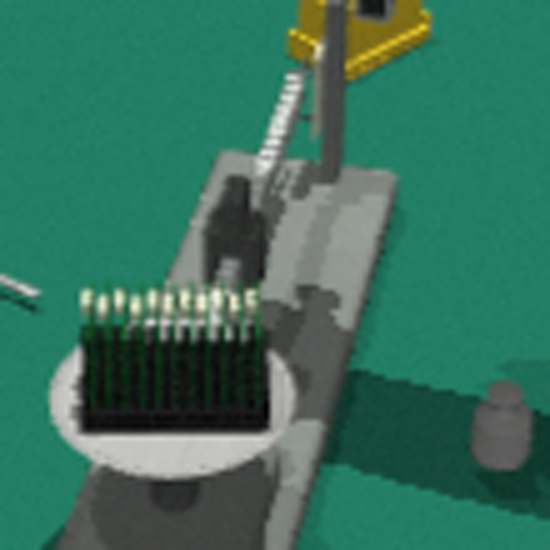

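Call:
servo_tool(
  hand=[50,50,50,50,50],
  translation=[
    [20,5,0],
    [30,8,0],
    [20,5,0],
    [7,2,0],
    [0,0,0],
  ],
  rot=[
    [0,0,0],
    [0,0,0],
    [0,0,0],
    [0,0,0],
    [0,0,0],
  ],
)

```text
time_s: 13.93
tool_pos: [0.5468, -0.0066, 0.2882]
tool_rot: [[-0.998, 0.069, -0.0], [0.069, 0.998, 0.0], [0.0, 0.0, -1.0]]
contact_force: [0.0, 0.3, -0.5]
finger_gap: 0.584
```

Call:
servo_tool(
  hand=[50,50,50,50,50],
  translation=[
    [0,0,-25],
    [0,0,-25],
    [0,0,-20],
    [0,0,-10],
    [0,0,0],
  ],
  rot=[
    [0,0,0],
    [0,0,0],
    [0,0,0],
    [0,0,0],
    [0,0,0],
  ],
)

```text
time_s: 14.35
tool_pos: [0.5429, -0.007, 0.2065]
tool_rot: [[-0.997, 0.07, -0.005], [0.07, 0.998, 0.001], [0.005, 0.0, -1.0]]
contact_force: [-0.8, 0.2, -0.5]
finger_gap: 0.584
```

Run:
```python
from h import *
t=vision.snapshot("top");s=vision.snapshot("side");o=bot.get_obs();print(o["tool_pos"],o["finger_gap"])
cv2.imwrite("pics/t2.png",t);cv2.imwrite("pics/s2.png",s)
a=cv2.resize(s[130:250,190:310],None,fx=3.3,fy=3.3,interpolation=cv2.INTER_CUBIC)
b=cv2.resize(t[120:240,180:300],None,fx=3.3,fy=3.3,interpolation=cv2.INTER_CUBIC)
cv2.imwrite("pics/e5.png",np.hstack([a,b]))
```

```text
[ 0.54512261 -0.00741543  0.20941163] 0.5858443400916985
```

View pics/e5.png

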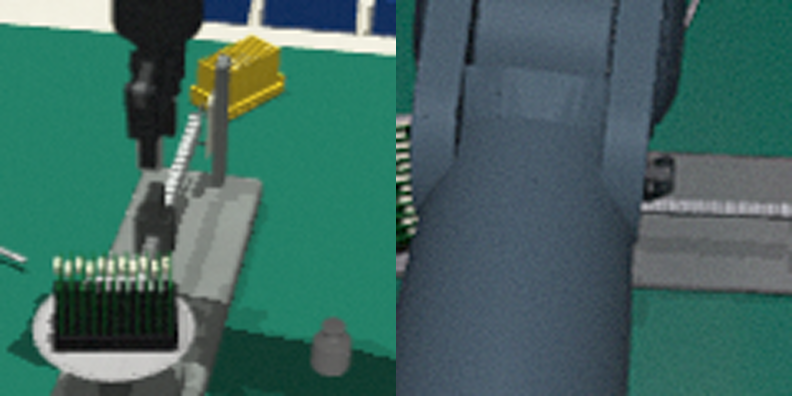

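Call:
servo_tool(
  hand=[50,50,50,50,50],
  translation=[
    [0,-5,0],
    [0,0,-15],
    [0,0,-10],
    [0,0,-5],
    [0,0,0],
  ],
  rot=[
    [0,0,0],
    [0,0,0],
    [0,0,0],
    [0,0,0],
    [0,0,0],
  ],
)

```text
time_s: 14.87
tool_pos: [0.5448, -0.0125, 0.1778]
tool_rot: [[-0.997, 0.071, -0.002], [0.071, 0.997, 0.0], [0.002, 0.0, -1.0]]
contact_force: [-0.4, 0.4, 0.3]
finger_gap: 0.585
```

Run:
```python
from h import *
s=vision.snapshot("side");o=bot.get_obs();print(o["tool_pos"],o["finger_gap"])
cv2.imwrite("pics/s3.png",s)
cv2.imwrite("pics/e6.png",cv2.resize(s[150:230,200:280],None,fx=7,fy=7,interpolation=cv2.INTER_CUBIC))
```

```text
[ 0.54512325 -0.01251126  0.17842908] 0.5871913483320034
```

View pics/e6.png

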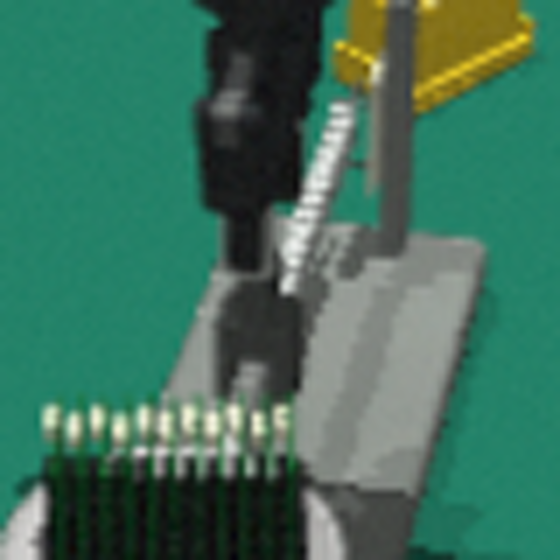

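Call:
servo_tool(
  hand=[50,50,50,50,50],
  translation=[
    [0,0,-3],
    [0,0,-3],
    [0,0,-3],
    [0,0,-3],
    [0,0,0],
  ],
  rot=[
    [0,0,0],
    [0,0,0],
    [0,0,0],
    [0,0,0],
    [0,0,0],
  ],
)

```text
time_s: 15.33
tool_pos: [0.5451, -0.0124, 0.166]
tool_rot: [[-0.998, 0.071, -0.001], [0.071, 0.998, 0.0], [0.001, 0.0, -1.0]]
contact_force: [-0.0, 0.1, -0.1]
finger_gap: 0.583
```

Call:
servo_tool(
  hand=[50,50,50,50,50],
  translation=[
    [0,0,-2],
    [0,0,-2],
    [0,0,-2],
    [0,0,-2],
    [0,0,0],
  ],
  rot=[
    [0,0,0],
    [0,0,0],
    [0,0,0],
    [0,0,0],
    [0,0,0],
  ],
)

```text
time_s: 15.75
tool_pos: [0.5452, -0.0124, 0.1581]
tool_rot: [[-0.998, 0.071, -0.001], [0.071, 0.998, 0.0], [0.001, 0.0, -1.0]]
contact_force: [0.8, -0.7, -1.0]
finger_gap: 0.588
```

Call:
servo_tool(
  hand=[50,50,50,50,50],
  translation=[
    [0,0,-4],
    [0,0,-4],
    [0,0,-4],
    [0,0,-4],
    [0,0,-2],
  ],
  rot=[
    [0,0,0],
    [0,0,0],
    [0,0,0],
    [0,0,0],
    [0,0,0],
  ],
)

```text
time_s: 16.17
tool_pos: [0.545, -0.0124, 0.1397]
tool_rot: [[-0.997, 0.071, -0.001], [0.071, 0.997, 0.0], [0.001, 0.0, -1.0]]
contact_force: [-0.7, -0.2, -0.3]
finger_gap: 0.585
```

Run:
```python
from h import *
s=vision.snapshot("side");o=bot.get_obs();print(o["tool_pos"],o["finger_gap"],o["contact_force"])
cv2.imwrite("pics/s4.png",s)
cv2.imwrite("pics/e7.png",cv2.resize(s[150:230,200:280],None,fx=7,fy=7,interpolation=cv2.INTER_CUBIC))
```

```text
[ 0.54493007 -0.01237549  0.13956904] 0.5839944831643479 [ 0.07158259 -0.358703   -1.09678628]
```

View pics/e7.png

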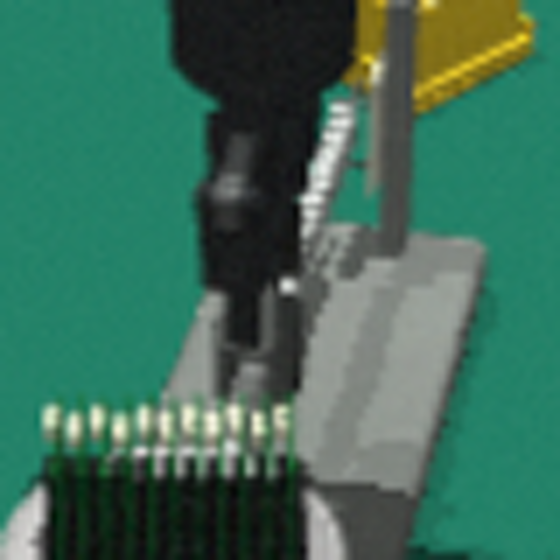

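Call:
servo_tool(
  hand=[50,50,50,50,50],
  translation=[
    [-0.14,-2,0],
    [-0.14,-2,0],
    [-0.14,-2,0],
    [-0.07,-1,0],
    [0,0,0],
  ],
  rot=[
    [0,0,0],
    [0,0,0],
    [0,0,0],
    [0,0,0],
    [0,0,0],
  ],
)

```text
time_s: 16.63
tool_pos: [0.5452, -0.0192, 0.1407]
tool_rot: [[-0.997, 0.071, 0.0], [0.071, 0.997, 0.001], [-0.0, 0.001, -1.0]]
contact_force: [0.7, 1.5, -0.5]
finger_gap: 0.582
```

Call:
servo_tool(
  hand=[50,50,50,50,50],
  translation=[
    [-0.07,-1,0],
    [-0.07,-1,0],
    [-0.07,-1,0],
    [0,0,0],
    [0,0,0],
  ],
  rot=[
    [0,0,0],
    [0,0,0],
    [0,0,0],
    [0,0,0],
    [0,0,0],
  ],
)

```text
time_s: 17.05
tool_pos: [0.5449, -0.0228, 0.1408]
tool_rot: [[-0.997, 0.071, 0.0], [0.071, 0.997, -0.0], [-0.0, -0.0, -1.0]]
contact_force: [0.4, 1.5, -0.1]
finger_gap: 0.583
```

Call:
servo_tool(
  hand=[50,50,50,50,50],
  translation=[
    [-0.07,-1,0],
    [-0.07,-1,0],
    [0,0,0],
    [0,0,0],
    [0,0,0],
  ],
  rot=[
    [0,0,0],
    [0,0,0],
    [0,0,0],
    [0,0,0],
    [0,0,0],
  ],
)

```text
time_s: 17.47
tool_pos: [0.5448, -0.0247, 0.1408]
tool_rot: [[-0.997, 0.071, 0.0], [0.071, 0.997, -0.0], [-0.0, -0.0, -1.0]]
contact_force: [0.8, 0.6, 0.9]
finger_gap: 0.585
```

Call:
servo_tool(
  hand=[50,50,50,50,50],
  translation=[
    [-0.07,-1,0],
    [-0.07,-1,0],
    [0,0,0],
    [0,0,0],
    [0,0,0],
  ],
  rot=[
    [0,0,0],
    [0,0,0],
    [0,0,0],
    [0,0,0],
    [0,0,0],
  ],
)

```text
time_s: 17.88
tool_pos: [0.5446, -0.0257, 0.1403]
tool_rot: [[-0.998, 0.07, 0.0], [0.07, 0.998, 0.002], [0.0, 0.002, -1.0]]
contact_force: [1.8, 4.6, -1.2]
finger_gap: 0.586
```

Call:
servo_tool(
  hand=[50,50,50,50,50],
  translation=[
    [-0.07,-1,0],
    [-0.07,-1,0],
    [0,0,0],
    [0,0,0],
    [0,0,0],
  ],
  rot=[
    [0,0,0],
    [0,0,0],
    [0,0,0],
    [0,0,0],
    [0,0,0],
  ],
)

```text
time_s: 18.3
tool_pos: [0.5445, -0.0282, 0.1405]
tool_rot: [[-0.998, 0.071, 0.0], [0.071, 0.998, 0.001], [-0.0, 0.001, -1.0]]
contact_force: [1.8, 4.7, -1.9]
finger_gap: 0.588
```

Run:
```python
from h import *
s=vision.snapshot("side");o=bot.get_obs();print(o["tool_pos"],o["finger_gap"],o["contact_force"])
cv2.imwrite("pics/s5.png",s)
cv2.imwrite("pics/e8.png",cv2.resize(s[150:230,200:280],None,fx=7,fy=7,interpolation=cv2.INTER_CUBIC))
```

```text
[ 0.54442485 -0.02824539  0.14055442] 0.5866331098725552 [ 2.11263056  3.68957717 -2.07285642]
```

View pics/e8.png

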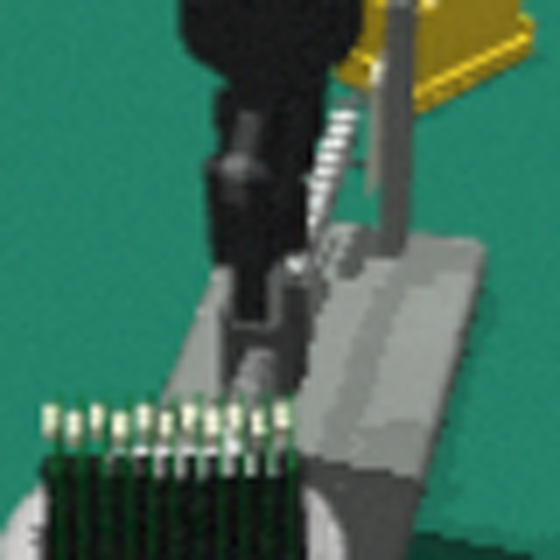

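Call:
servo_tool(
  hand=[50,50,50,50,50],
  translation=[
    [0,-0.3,0],
    [0,-0.3,0],
    [0,-0.3,0],
    [-0.1,-0.3,0],
    [0,-0.3,0],
  ],
  rot=[
    [0,0,0],
    [0,0,0],
    [0,0,0],
    [0,0,0],
    [0,0,0],
  ],
)

```text
time_s: 18.77
tool_pos: [0.5443, -0.0301, 0.1407]
tool_rot: [[-0.997, 0.071, 0.0], [0.071, 0.997, -0.0], [-0.0, -0.0, -1.0]]
contact_force: [1.8, 3.3, -1.6]
finger_gap: 0.579
```

Call:
servo_tool(
  hand=[50,50,50,50,50],
  translation=[
    [0,-0.3,0],
    [0,-0.3,0],
    [0,-0.3,0],
    [-0.1,-0.3,0],
    [0,-0.3,0],
  ],
  rot=[
    [0,0,0],
    [0,0,0],
    [0,0,0],
    [0,0,0],
    [0,0,0],
  ],
)

```text
time_s: 19.18
tool_pos: [0.5442, -0.0315, 0.1406]
tool_rot: [[-0.997, 0.071, 0.0], [0.071, 0.997, 0.0], [-0.0, 0.0, -1.0]]
contact_force: [1.8, 3.8, -1.5]
finger_gap: 0.582
```

Call:
servo_tool(
  hand=[50,50,50,50,50],
  translation=[
    [0,-0.3,0],
    [0,-0.3,0],
    [0,-0.3,0],
    [-0.1,-0.3,0],
    [0,-0.3,0],
  ],
  rot=[
    [0,0,0],
    [0,0,0],
    [0,0,0],
    [0,0,0],
    [0,0,0],
  ],
)

```text
time_s: 19.6
tool_pos: [0.5441, -0.033, 0.1407]
tool_rot: [[-0.998, 0.071, 0.0], [0.071, 0.998, -0.0], [-0.0, -0.0, -1.0]]
contact_force: [1.9, 1.6, -1.1]
finger_gap: 0.587
```

Call:
servo_tool(
  hand=[50,50,50,50,50],
  translation=[
    [0,-0.3,0],
    [0,-0.3,0],
    [0,-0.3,0],
    [-0.1,-0.3,0],
    [0,-0.3,0],
  ],
  rot=[
    [0,0,0],
    [0,0,0],
    [0,0,0],
    [0,0,0],
    [0,0,0],
  ],
)

```text
time_s: 20.02
tool_pos: [0.544, -0.0346, 0.1407]
tool_rot: [[-0.997, 0.071, 0.0], [0.071, 0.997, -0.0], [-0.0, -0.0, -1.0]]
contact_force: [2.0, 2.3, -0.7]
finger_gap: 0.586
```

Call:
servo_tool(
  hand=[50,50,50,50,50],
  translation=[
    [0,-0.3,0],
    [0,-0.3,0],
    [0,-0.3,0],
    [-0.1,-0.3,0],
    [0,-0.3,0],
  ],
  rot=[
    [0,0,0],
    [0,0,0],
    [0,0,0],
    [0,0,0],
    [0,0,0],
  ],
)

```text
time_s: 20.43
tool_pos: [0.5439, -0.0361, 0.1407]
tool_rot: [[-0.997, 0.071, 0.0], [0.071, 0.997, -0.0], [-0.0, -0.0, -1.0]]
contact_force: [0.7, 2.1, -0.5]
finger_gap: 0.584
```

Call:
servo_tool(
  hand=[50,50,50,50,50],
  translation=[
    [0,-0.3,0],
    [0,-0.3,0],
    [0,-0.3,0],
    [-0.1,-0.3,0],
    [0,-0.3,0],
  ],
  rot=[
    [0,0,0],
    [0,0,0],
    [0,0,0],
    [0,0,0],
    [0,0,0],
  ],
)

```text
time_s: 20.85
tool_pos: [0.5438, -0.0373, 0.1406]
tool_rot: [[-0.998, 0.071, 0.0], [0.071, 0.998, 0.001], [-0.0, 0.001, -1.0]]
contact_force: [1.5, 3.1, -0.6]
finger_gap: 0.585
```

Call:
servo_tool(
  hand=[50,50,50,50,50],
  translation=[
    [0,-0.3,0],
    [0,-0.3,0],
    [0,-0.3,0],
    [-0.1,-0.3,0],
    [0,-0.3,0],
  ],
  rot=[
    [0,0,0],
    [0,0,0],
    [0,0,0],
    [0,0,0],
    [0,0,0],
  ],
)

```text
time_s: 21.27
tool_pos: [0.5437, -0.038, 0.1403]
tool_rot: [[-0.998, 0.07, -0.0], [0.07, 0.998, 0.002], [0.0, 0.002, -1.0]]
contact_force: [3.7, 6.5, -3.8]
finger_gap: 0.587
```

Call:
servo_tool(
  hand=[50,50,50,50,50],
  translation=[
    [0,-0.3,0],
    [0,-0.3,0],
    [0,-0.3,0],
    [-0.1,-0.3,0],
    [0,-0.3,0],
  ],
  rot=[
    [0,0,0],
    [0,0,0],
    [0,0,0],
    [0,0,0],
    [0,0,0],
  ],
)

```text
time_s: 21.68
tool_pos: [0.5436, -0.0398, 0.1404]
tool_rot: [[-0.998, 0.07, -0.0], [0.07, 0.998, 0.001], [0.0, 0.001, -1.0]]
contact_force: [2.1, 3.6, -2.1]
finger_gap: 0.589
```

Call:
servo_tool(
  hand=[50,50,50,50,50],
  translation=[
    [-0.1,-1,0],
    [-0.1,-1.5,0],
    [-0.1,-1.5,0],
    [-0.1,-1.5,0],
    [-0.1,-1.5,0],
  ],
  rot=[
    [0,0,0],
    [0,0,0],
    [0,0,0],
    [0,0,0],
    [0,0,0],
  ],
)

```text
time_s: 22.1
tool_pos: [0.543, -0.048, 0.1407]
tool_rot: [[-0.997, 0.071, -0.0], [0.071, 0.997, -0.001], [0.0, -0.001, -1.0]]
contact_force: [1.1, 2.3, -1.6]
finger_gap: 0.584
```

Call:
servo_tool(
  hand=[50,50,50,50,50],
  translation=[
    [-0.1,-1.5,0],
    [-0.1,-1.5,0],
    [-0.1,-1.5,0],
    [-0.1,-1.5,0],
    [-0.1,-1.5,0],
  ],
  rot=[
    [0,0,0],
    [0,0,0],
    [0,0,0],
    [0,0,0],
    [0,0,0],
  ],
)

```text
time_s: 22.52
tool_pos: [0.5426, -0.0548, 0.1405]
tool_rot: [[-0.998, 0.071, -0.0], [0.071, 0.998, 0.001], [0.0, 0.001, -1.0]]
contact_force: [1.7, 2.8, -1.7]
finger_gap: 0.583
```

Call:
servo_tool(
  hand=[50,50,50,50,50],
  translation=[
    [-0.1,-1.5,0],
    [-0.1,-1.5,0],
    [-0.1,-1.5,0],
    [-0.1,-1.5,0],
    [-0.1,-1.5,0],
  ],
  rot=[
    [0,0,0],
    [0,0,0],
    [0,0,0],
    [0,0,0],
    [0,0,0],
  ],
)

```text
time_s: 22.93
tool_pos: [0.542, -0.0622, 0.1406]
tool_rot: [[-0.997, 0.071, 0.0], [0.071, 0.997, 0.001], [0.0, 0.001, -1.0]]
contact_force: [1.6, 6.5, -2.1]
finger_gap: 0.582
```

Call:
servo_tool(
  hand=[50,50,50,50,50],
  translation=[
    [-0.1,-1.5,0],
    [-0.1,-1.5,0],
    [-0.1,-1.5,0],
    [-0.1,-1.5,0],
    [-0.1,-1.5,0],
  ],
  rot=[
    [0,0,0],
    [0,0,0],
    [0,0,0],
    [0,0,0],
    [0,0,0],
  ],
)

```text
time_s: 23.35
tool_pos: [0.5415, -0.0702, 0.1406]
tool_rot: [[-0.997, 0.071, -0.0], [0.071, 0.997, -0.0], [0.0, -0.0, -1.0]]
contact_force: [1.8, 2.4, -1.2]
finger_gap: 0.585
```

Run:
```python
from h import *
s=vision.snapshot("side");t=vision.snapshot("top");o=bot.get_obs();print(o["tool_pos"],o["finger_gap"],o["contact_force"])
cv2.imwrite("pics/s6.png",s)
a=cv2.resize(s[145:235,200:290],None,fx=4.4,fy=4.4,interpolation=cv2.INTER_CUBIC)
b=cv2.resize(t[140:230,200:330],None,fx=3,fy=4.4,interpolation=cv2.INTER_CUBIC)
cv2.imwrite("pics/f1.png",np.hstack([a,b]))
```

```text
[ 0.54149182 -0.07071173  0.1407469 ] 0.5868615516453988 [ 1.23287074  1.28905528 -0.73634655]
```

View pics/f1.png

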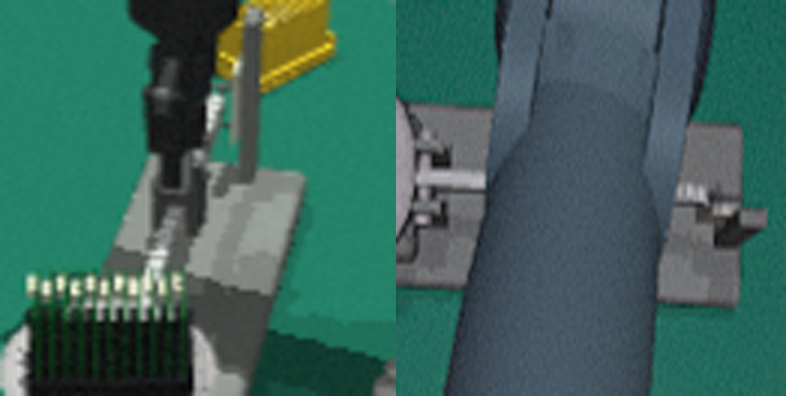

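Call:
servo_tool(
  hand=[50,50,50,50,50],
  translation=[
    [-0.1,-1.5,0],
    [-0.1,-1.5,0],
    [-0.1,-1.5,0],
    [-0.1,-1.5,0],
    [-0.1,-1.5,0],
  ],
  rot=[
    [0,0,0],
    [0,0,0],
    [0,0,0],
    [0,0,0],
    [0,0,0],
  ],
)

```text
time_s: 23.87
tool_pos: [0.541, -0.0767, 0.1403]
tool_rot: [[-0.998, 0.07, -0.0], [0.07, 0.998, 0.002], [0.0, 0.002, -1.0]]
contact_force: [1.1, 4.7, -1.7]
finger_gap: 0.585
```

Call:
servo_tool(
  hand=[50,50,50,50,50],
  translation=[
    [-0.1,-1.5,0],
    [-0.1,-1.5,0],
    [-0.1,-1.5,0],
    [-0.1,-1.5,0],
    [-0.1,-1.5,0],
  ],
  rot=[
    [0,0,0],
    [0,0,0],
    [0,0,0],
    [0,0,0],
    [0,0,0],
  ],
)

```text
time_s: 24.28
tool_pos: [0.5405, -0.0855, 0.1407]
tool_rot: [[-0.997, 0.071, -0.0], [0.071, 0.997, -0.001], [0.0, -0.001, -1.0]]
contact_force: [-0.5, 1.4, -1.0]
finger_gap: 0.584
```

Call:
servo_tool(
  hand=[50,50,50,50,50],
  translation=[
    [-0.1,-1.5,0],
    [-0.1,-1.5,0],
    [-0.1,-1.5,0],
    [-0.1,-1.5,0],
    [-0.1,-1.5,0],
  ],
  rot=[
    [0,0,0],
    [0,0,0],
    [0,0,0],
    [0,0,0],
    [0,0,0],
  ],
)

```text
time_s: 24.7
tool_pos: [0.54, -0.0925, 0.1405]
tool_rot: [[-0.998, 0.071, -0.0], [0.071, 0.998, 0.0], [0.0, 0.0, -1.0]]
contact_force: [1.3, 3.1, -1.2]
finger_gap: 0.584
```

Call:
servo_tool(
  hand=[50,50,50,50,50],
  translation=[
    [-0.1,-1.5,0],
    [-0.1,-1.5,0],
    [-0.1,-1.5,0],
    [-0.1,-1.5,0],
    [-0.1,-1.5,0],
  ],
  rot=[
    [0,0,0],
    [0,0,0],
    [0,0,0],
    [0,0,0],
    [0,0,0],
  ],
)

```text
time_s: 25.12
tool_pos: [0.5395, -0.0991, 0.1404]
tool_rot: [[-0.998, 0.07, -0.0], [0.07, 0.998, 0.003], [0.0, 0.003, -1.0]]
contact_force: [2.2, 6.5, -2.0]
finger_gap: 0.584
```

Call:
servo_tool(
  hand=[50,50,50,50,50],
  translation=[
    [-0.1,-1.5,0],
    [-0.1,-1.5,0],
    [-0.1,-1.5,0],
    [-0.1,-1,0],
    [-0.1,-0.5,0],
  ],
  rot=[
    [0,0,0],
    [0,0,0],
    [0,0,0],
    [0,0,0],
    [0,0,0],
  ],
)

```text
time_s: 25.53
tool_pos: [0.539, -0.1063, 0.1406]
tool_rot: [[-0.997, 0.071, -0.0], [0.071, 0.997, -0.0], [0.0, -0.0, -1.0]]
contact_force: [1.3, 3.1, -1.8]
finger_gap: 0.586
```

Call:
servo_tool(
  hand=[50,50,50,50,50],
  translation=[
    [0,-0.3,0],
    [0,-0.3,0],
    [-0.1,-0.3,0],
    [0,-0.3,0],
    [0,-0.3,0],
  ],
  rot=[
    [0,0,0],
    [0,0,0],
    [0,0,0],
    [0,0,0],
    [0,0,0],
  ],
)

```text
time_s: 25.95
tool_pos: [0.539, -0.1076, 0.1407]
tool_rot: [[-0.997, 0.071, 0.0], [0.071, 0.997, -0.0], [-0.0, -0.0, -1.0]]
contact_force: [0.2, 2.6, -1.6]
finger_gap: 0.584
```

Call:
servo_tool(
  hand=[50,50,50,50,50],
  translation=[
    [0,-0.2,0],
    [0,-0.2,0],
    [-0.1,-0.2,0],
    [0,-0.2,0],
    [0,-0.2,0],
  ],
  rot=[
    [0,0,0],
    [0,0,0],
    [0,0,0],
    [0,0,0],
    [0,0,0],
  ],
)

```text
time_s: 26.37
tool_pos: [0.5389, -0.1086, 0.1407]
tool_rot: [[-0.997, 0.071, 0.0], [0.071, 0.997, -0.0], [-0.0, -0.0, -1.0]]
contact_force: [0.4, 1.4, -0.7]
finger_gap: 0.583
```

Call:
servo_tool(
  hand=[50,50,50,50,50],
  translation=[
    [0,-0.2,0],
    [0,-0.2,0],
    [-0.1,-0.2,0],
    [0,-0.2,0],
    [0,-0.2,0],
  ],
  rot=[
    [0,0,0],
    [0,0,0],
    [0,0,0],
    [0,0,0],
    [0,0,0],
  ],
)

```text
time_s: 26.78
tool_pos: [0.5388, -0.1096, 0.1407]
tool_rot: [[-0.997, 0.071, 0.0], [0.071, 0.997, -0.0], [-0.0, -0.0, -1.0]]
contact_force: [0.8, 1.1, -1.0]
finger_gap: 0.587
```

Call:
servo_tool(
  hand=[50,50,50,50,50],
  translation=[
    [0,-0.2,0],
    [0,-0.2,0],
    [-0.1,-0.1,0],
    [0,-0.1,0],
    [0,0,0],
  ],
  rot=[
    [0,0,0],
    [0,0,0],
    [0,0,0],
    [0,0,0],
    [0,0,0],
  ],
)

```text
time_s: 27.2
tool_pos: [0.5388, -0.1099, 0.1406]
tool_rot: [[-0.998, 0.071, 0.0], [0.071, 0.998, 0.0], [-0.0, 0.0, -1.0]]
contact_force: [0.7, 2.6, -0.3]
finger_gap: 0.582
```

Call:
servo_tool(
  hand=[50,50,50,50,50],
  translation=[
    [0,-0.1,0],
    [0,-0.1,0],
    [0,-0.1,0],
    [0,-0.1,0],
    [0,0,0],
  ],
  rot=[
    [0,0,0],
    [0,0,0],
    [0,0,0],
    [0,0,0],
    [0,0,0],
  ],
)

```text
time_s: 27.62
tool_pos: [0.5387, -0.1102, 0.1405]
tool_rot: [[-0.998, 0.071, 0.0], [0.071, 0.998, 0.001], [-0.0, 0.001, -1.0]]
contact_force: [1.0, 3.6, -2.0]
finger_gap: 0.586
```

Call:
servo_tool(
  hand=[50,50,50,50,50],
  translation=[
    [0.1,2,0],
    [0.2,3,0],
    [0.2,3,0],
    [0,0,0],
    [0,0,0],
  ],
  rot=[
    [0,0,0],
    [0,0,0],
    [0,0,0],
    [0,0,0],
    [0,0,0],
  ],
)

```text
time_s: 28.03
tool_pos: [0.5392, -0.1026, 0.1408]
tool_rot: [[-0.998, 0.07, 0.0], [0.07, 0.998, -0.001], [-0.0, -0.001, -1.0]]
contact_force: [-0.2, 0.4, -0.5]
finger_gap: 0.587
```

Call:
servo_tool(
  hand=[50,50,50,50,50],
  translation=[
    [0,0,0],
    [0,0,0],
    [0,0,0],
    [0,0,0],
    [0,0,0],
  ],
  rot=[
    [0,0,0],
    [0,0,0],
    [0,0,0],
    [0,0,0],
    [0,0,0],
  ],
)

```text
time_s: 28.45
tool_pos: [0.5392, -0.1025, 0.1406]
tool_rot: [[-0.997, 0.071, -0.0], [0.071, 0.997, 0.0], [0.0, 0.0, -1.0]]
contact_force: [0.2, 0.3, -0.0]
finger_gap: 0.583
```

Call:
servo_tool(
  hand=[50,50,50,50,50],
  translation=[
    [0,0,0],
    [0,0,0],
    [0,0,0],
    [0,0,0],
    [0,0,0],
  ],
  rot=[
    [0,0,0],
    [0,0,0],
    [0,0,0],
    [0,0,0],
    [0,0,0],
  ],
)

```text
time_s: 28.87
tool_pos: [0.5392, -0.1025, 0.1406]
tool_rot: [[-0.998, 0.071, -0.0], [0.071, 0.998, 0.0], [0.0, 0.0, -1.0]]
contact_force: [-0.3, 0.4, 1.3]
finger_gap: 0.581
```

Run:
```python
from h import *
s=vision.snapshot("side");o=bot.get_obs();print(o["tool_pos"],o["finger_gap"],o["contact_force"])
cv2.imwrite("pics/s7.png",s)
L=[cv2.imread("pics/side0.png"),cv2.imread("pics/s1.png"),s]
cv2.imwrite("pics/f2.png",np.hstack([cv2.resize(i[145:205,232:272],None,fx=6.5,fy=6.5,interpolation=cv2.INTER_CUBIC) for i in L]))
```

```text
[ 0.53919731 -0.10243429  0.14062106] 0.5891474234308425 [-0.7144514   0.52692384  0.10472689]
```

View pics/f2.png

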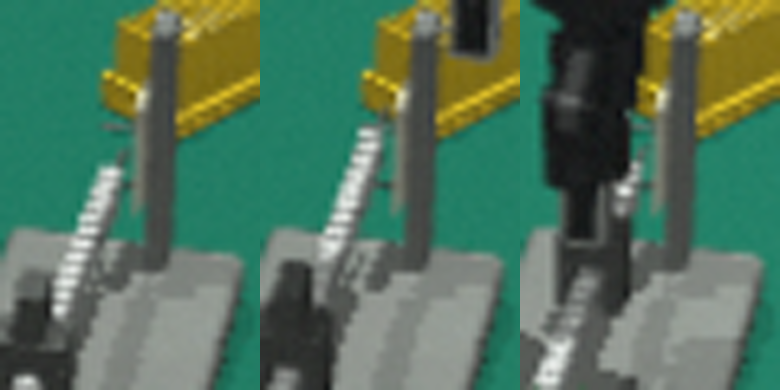

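Run:
```python
from h import *
ux=np.array([.0715,.9974]);
P=np.array([.5437,-.0127])  # poise centre axis
for name,d0 in(("start=n0",65),("start=n1",77)):
    piv=P+ux*d0/1000
    tip=piv-ux*.300; end=piv-ux*.27
    print(name,piv.round(4),[proj("side",[*tip,.110+dz]).round(2).tolist() for dz in(-.013,-.009,0,.009,.013)], proj("side",[*end,.1225+.0]).round(1))
L=[cv2.imread(f"pics/{n}.png") for n in("side0","s1","s7")]
cv2.imwrite("pics/f3.png",np.hstack([cv2.resize(i[155:190,240:262],None,fx=12,fy=12,interpolation=cv2.INTER_NEAREST) for i in L]))
```

```text
start=n0 [0.5483 0.0521] [[251.93, 164.83], [251.96, 163.85], [252.02, 161.63], [252.08, 159.39], [252.11, 158.4]] [250.4 163.1]
start=n1 [0.5492 0.0641] [[251.26, 166.66], [251.28, 165.68], [251.34, 163.45], [251.4, 161.21], [251.43, 160.21]] [249.7 165. ]
```

View pics/f3.png

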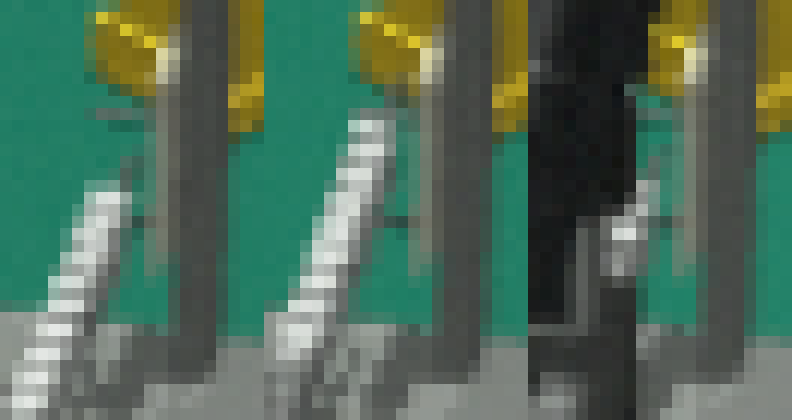

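Call:
servo_tool(
  hand=[50,50,50,50,50],
  translation=[
    [0,0,15],
    [0,0,25],
    [0,0,25],
    [0,0,25],
    [0,0,10],
  ],
  rot=[
    [0,0,0],
    [0,0,0],
    [0,0,0],
    [0,0,0],
    [0,0,0],
  ],
)

```text
time_s: 29.33
tool_pos: [0.5407, -0.1029, 0.2442]
tool_rot: [[-0.997, 0.071, 0.005], [0.071, 0.998, -0.001], [-0.005, -0.001, -1.0]]
contact_force: [0.3, 0.5, 1.1]
finger_gap: 0.581
```

Run:
```python
from h import *
S=[vision.snapshot("side").astype(np.float32) for _ in range(4)];s=np.mean(S,0).astype(np.uint8);cv2.imwrite("pics/s8.png",s)
L=[cv2.imread(f"pics/{n}.png") for n in("side0","s1","s8")]
cv2.imwrite("pics/f4.png",np.hstack([cv2.resize(i[155:190,240:262],None,fx=12,fy=12,interpolation=cv2.INTER_NEAREST) for i in L]))
cv2.imwrite("pics/f5.png",cv2.resize(s[130:230,200:290],None,fx=6,fy=6,interpolation=cv2.INTER_CUBIC))
print(bot.get_obs()["tool_pos"])
```

```text
[ 0.53894033 -0.10239179  0.23956029]
```

View pics/f4.png

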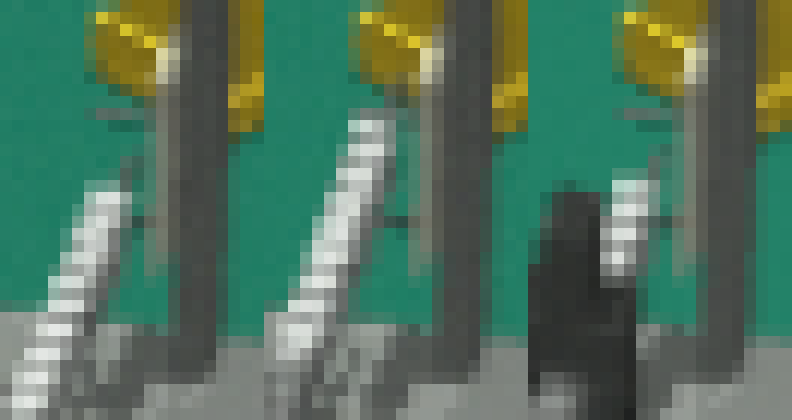

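View pics/f5.png

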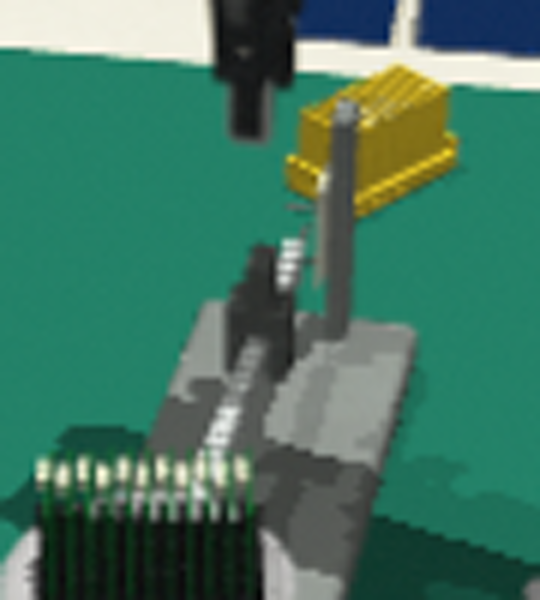

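Run:
```python
from h import *
L={n:cv2.imread(f"pics/{n}.png").astype(np.float32).mean(2) for n in("side0","s1","s8")}
# top edge of beam end: along columns, half-level crossing of bright strip
for n,i in L.items():
    out=[]
    for c in range(246,252):
        col=i[155:178,c];out.append(col.round(0).astype(int).tolist())
    print(n);[print(246+k,o) for k,o in enumerate(out)]
```

```text
side0
246 [85, 86, 88, 87, 86, 87, 88, 85, 87, 87, 86, 89, 88, 87, 86, 87, 90, 114, 139, 192, 159, 206, 161]
247 [91, 96, 88, 91, 89, 84, 74, 87, 88, 86, 85, 85, 87, 89, 89, 122, 171, 168, 197, 212, 199, 213, 183]
248 [104, 149, 87, 86, 86, 79, 79, 87, 90, 98, 86, 86, 88, 83, 91, 128, 216, 188, 217, 194, 192, 165, 124]
249 [94, 114, 92, 87, 84, 91, 81, 70, 90, 94, 75, 86, 86, 87, 93, 135, 221, 179, 178, 121, 123, 109, 89]
250 [88, 96, 149, 85, 88, 89, 90, 73, 90, 99, 71, 87, 89, 94, 87, 93, 157, 122, 108, 88, 88, 91, 91]
251 [84, 91, 119, 106, 84, 87, 95, 83, 73, 95, 76, 87, 88, 82, 79, 82, 101, 88, 66, 77, 90, 88, 86]
s1
246 [87, 90, 88, 87, 89, 87, 87, 87, 88, 86, 88, 92, 116, 129, 191, 151, 207, 204, 217, 222, 192, 204, 123]
247 [91, 98, 92, 91, 89, 88, 75, 87, 88, 106, 183, 127, 194, 153, 218, 189, 206, 213, 169, 154, 129, 123, 85]
248 [106, 151, 90, 88, 87, 81, 79, 88, 91, 119, 210, 151, 217, 175, 215, 187, 165, 129, 112, 98, 92, 91, 86]
249 [96, 114, 92, 87, 88, 91, 83, 71, 91, 112, 181, 162, 212, 154, 143, 118, 112, 87, 88, 90, 89, 91, 86]
250 [88, 97, 148, 86, 88, 89, 93, 86, 87, 106, 129, 125, 137, 96, 84, 88, 92, 88, 73, 87, 87, 88, 88]
251 [89, 89, 119, 106, 85, 88, 88, 74, 69, 97, 87, 95, 90, 82, 84, 92, 88, 87, 63, 77, 87, 89, 89]
s8
246 [91, 89, 90, 90, 89, 89, 90, 89, 90, 90, 90, 90, 90, 90, 90, 89, 82, 103, 124, 158, 124, 162, 115]
247 [93, 100, 92, 94, 90, 87, 79, 89, 90, 90, 89, 90, 89, 90, 111, 194, 160, 211, 165, 217, 166, 218, 151]
248 [108, 155, 91, 89, 91, 82, 80, 90, 93, 100, 90, 90, 90, 90, 112, 202, 177, 223, 167, 220, 140, 153, 107]
249 [97, 117, 94, 89, 89, 94, 84, 72, 93, 98, 76, 89, 90, 90, 110, 186, 163, 194, 117, 137, 98, 98, 90]
250 [90, 101, 153, 87, 89, 92, 94, 76, 92, 100, 76, 89, 93, 98, 96, 137, 128, 126, 87, 91, 93, 94, 93]
251 [88, 93, 121, 108, 88, 91, 98, 87, 75, 98, 78, 89, 85, 96, 91, 99, 98, 89, 70, 81, 90, 91, 89]
```

Call:
servo_tool(
  hand=[50,50,50,50,50],
  translation=[
    [0.3,4,-10],
    [0,0,-25],
    [0,0,-25],
    [0,0,-25],
    [0,0,-15],
  ],
  rot=[
    [0,0,0],
    [0,0,0],
    [0,0,0],
    [0,0,0],
    [0,0,0],
  ],
)

```text
time_s: 29.95
tool_pos: [0.5363, -0.0975, 0.1357]
tool_rot: [[-0.997, 0.071, -0.007], [0.071, 0.997, 0.002], [0.007, 0.002, -1.0]]
contact_force: [-0.3, -0.5, -0.5]
finger_gap: 0.584
```

Call:
servo_tool(
  hand=[50,50,50,50,50],
  translation=[
    [0.1,2,0],
    [0.1,2,0],
    [0.1,2,0],
    [0.1,1.5,0],
    [0.1,1,0],
  ],
  rot=[
    [0,0,0],
    [0,0,0],
    [0,0,0],
    [0,0,0],
    [0,0,0],
  ],
)

```text
time_s: 30.37
tool_pos: [0.541, -0.0899, 0.1418]
tool_rot: [[-0.998, 0.07, 0.002], [0.07, 0.998, -0.001], [-0.002, -0.0, -1.0]]
contact_force: [-0.5, 0.3, -0.0]
finger_gap: 0.587
```

Call:
servo_tool(
  hand=[50,50,50,50,50],
  translation=[
    [0,0.6,0],
    [0.1,0.6,0],
    [0,0.6,0],
    [0.1,0.6,0],
    [0,0.6,0],
  ],
  rot=[
    [0,0,0],
    [0,0,0],
    [0,0,0],
    [0,0,0],
    [0,0,0],
  ],
)

```text
time_s: 30.78
tool_pos: [0.5407, -0.0883, 0.1412]
tool_rot: [[-0.997, 0.071, 0.001], [0.071, 0.997, -0.003], [-0.001, -0.003, -1.0]]
contact_force: [1.2, -5.0, 1.7]
finger_gap: 0.582
```

Call:
servo_tool(
  hand=[50,50,50,50,50],
  translation=[
    [0,0.5,0],
    [0.1,0.5,0],
    [0,0.5,0],
    [0,0.5,0],
    [0,0.5,0],
  ],
  rot=[
    [0,0,0],
    [0,0,0],
    [0,0,0],
    [0,0,0],
    [0,0,0],
  ],
)

```text
time_s: 31.2
tool_pos: [0.5408, -0.0856, 0.1411]
tool_rot: [[-0.997, 0.071, 0.001], [0.071, 0.997, -0.002], [-0.001, -0.002, -1.0]]
contact_force: [1.2, -5.7, 0.3]
finger_gap: 0.586
```

Call:
servo_tool(
  hand=[50,50,50,50,50],
  translation=[
    [0,0.5,0],
    [0.1,0.5,0],
    [0,0.5,0],
    [0.1,0.5,0],
    [0,0.5,0],
  ],
  rot=[
    [0,0,0],
    [0,0,0],
    [0,0,0],
    [0,0,0],
    [0,0,0],
  ],
)

```text
time_s: 31.62
tool_pos: [0.5409, -0.0819, 0.1408]
tool_rot: [[-0.998, 0.071, 0.001], [0.071, 0.998, 0.0], [-0.001, 0.0, -1.0]]
contact_force: [2.2, -4.0, 0.2]
finger_gap: 0.587
```

Call:
servo_tool(
  hand=[50,50,50,50,50],
  translation=[
    [0,0.5,0],
    [0.1,0.5,0],
    [0,0.5,0],
    [0.1,0.5,0],
    [0,0,0],
  ],
  rot=[
    [0,0,0],
    [0,0,0],
    [0,0,0],
    [0,0,0],
    [0,0,0],
  ],
)

```text
time_s: 32.03
tool_pos: [0.5404, -0.0796, 0.1405]
tool_rot: [[-0.998, 0.071, -0.0], [0.071, 0.998, 0.001], [0.001, 0.001, -1.0]]
contact_force: [0.9, -2.1, 0.8]
finger_gap: 0.589
```

Call:
servo_tool(
  hand=[50,50,50,50,50],
  translation=[
    [0,0.3,0],
    [0.1,0.3,0],
    [0,0.3,0],
    [0,0.3,0],
    [0,0,0],
  ],
  rot=[
    [0,0,0],
    [0,0,0],
    [0,0,0],
    [0,0,0],
    [0,0,0],
  ],
)

```text
time_s: 32.45
tool_pos: [0.5405, -0.0785, 0.1405]
tool_rot: [[-0.998, 0.071, -0.001], [0.071, 0.998, 0.001], [0.001, 0.001, -1.0]]
contact_force: [0.4, -1.1, 1.4]
finger_gap: 0.582
```

Call:
servo_tool(
  hand=[50,50,50,50,50],
  translation=[
    [0,0.2,0],
    [0.1,0.2,0],
    [0,0.2,0],
    [0,0.2,0],
    [0,0,0],
  ],
  rot=[
    [0,0,0],
    [0,0,0],
    [0,0,0],
    [0,0,0],
    [0,0,0],
  ],
)

```text
time_s: 32.87
tool_pos: [0.5406, -0.0778, 0.1405]
tool_rot: [[-0.997, 0.071, -0.001], [0.071, 0.997, 0.0], [0.001, 0.0, -1.0]]
contact_force: [0.8, -2.2, 0.8]
finger_gap: 0.589
```

Call:
servo_tool(
  hand=[50,50,50,50,50],
  translation=[
    [0,0.2,0],
    [0,0.2,0],
    [0,0.2,0],
    [0,0.2,0],
    [0,0,0],
  ],
  rot=[
    [0,0,0],
    [0,0,0],
    [0,0,0],
    [0,0,0],
    [0,0,0],
  ],
)

```text
time_s: 33.28
tool_pos: [0.5407, -0.0769, 0.1406]
tool_rot: [[-0.998, 0.071, -0.0], [0.071, 0.998, 0.001], [0.0, 0.001, -1.0]]
contact_force: [-0.3, -0.7, -0.5]
finger_gap: 0.587
```

Call:
servo_tool(
  hand=[50,50,50,50,50],
  translation=[
    [0,0.15,0],
    [0,0.15,0],
    [0,0.15,0],
    [0,0.15,0],
    [0,0,0],
  ],
  rot=[
    [0,0,0],
    [0,0,0],
    [0,0,0],
    [0,0,0],
    [0,0,0],
  ],
)

```text
time_s: 33.7
tool_pos: [0.5408, -0.0767, 0.1406]
tool_rot: [[-0.997, 0.071, -0.0], [0.071, 0.997, -0.0], [0.0, -0.0, -1.0]]
contact_force: [0.3, -3.1, 0.8]
finger_gap: 0.583
```

Call:
servo_tool(
  hand=[50,50,50,50,50],
  translation=[
    [0,0.1,0],
    [0,0.1,0],
    [0,0.1,0],
    [0,0.1,0],
    [0,0,0],
  ],
  rot=[
    [0,0,0],
    [0,0,0],
    [0,0,0],
    [0,0,0],
    [0,0,0],
  ],
)

```text
time_s: 34.12
tool_pos: [0.5409, -0.0765, 0.1407]
tool_rot: [[-0.997, 0.071, -0.0], [0.071, 0.997, -0.001], [0.0, -0.001, -1.0]]
contact_force: [-0.1, -3.6, 1.0]
finger_gap: 0.587
```

Call:
servo_tool(
  hand=[50,50,50,50,50],
  translation=[
    [-0.2,-3,0],
    [-0.3,-4,0],
    [-0.3,-4,0],
    [0,0,0],
    [0,0,0],
  ],
  rot=[
    [0,0,0],
    [0,0,0],
    [0,0,0],
    [0,0,0],
    [0,0,0],
  ],
)

```text
time_s: 34.53
tool_pos: [0.5401, -0.0871, 0.1405]
tool_rot: [[-0.997, 0.071, 0.0], [0.071, 0.997, 0.001], [0.0, 0.001, -1.0]]
contact_force: [-0.1, 0.1, 0.0]
finger_gap: 0.585
```

Call:
servo_tool(
  hand=[50,50,50,50,50],
  translation=[
    [0,0,15],
    [0,0,25],
    [0,0,25],
    [0,0,25],
    [0,0,10],
  ],
  rot=[
    [0,0,0],
    [0,0,0],
    [0,0,0],
    [0,0,0],
    [0,0,0],
  ],
)

```text
time_s: 34.95
tool_pos: [0.5416, -0.0873, 0.2441]
tool_rot: [[-0.998, 0.07, 0.005], [0.07, 0.998, -0.001], [-0.005, -0.0, -1.0]]
contact_force: [1.2, -0.3, 0.2]
finger_gap: 0.588
```

Call:
servo_tool(
  hand=[50,50,50,50,50],
  translation=[
    [-20,0,20],
    [-30,0,20],
    [-30,0,20],
    [-30,0,0],
    [-20,0,0],
  ],
  rot=[
    [0,0,0],
    [0,0,0],
    [0,0,0],
    [0,0,0],
    [0,0,0],
  ],
)

```text
time_s: 35.37
tool_pos: [0.4086, -0.0869, 0.3014]
tool_rot: [[-0.998, 0.071, 0.002], [0.071, 0.998, -0.0], [-0.002, -0.0, -1.0]]
contact_force: [-0.1, 0.6, -0.6]
finger_gap: 0.589
```

Call:
servo_tool(
  hand=[50,50,50,50,50],
  translation=[
    [0,0,0],
    [0,0,0],
    [0,0,0],
    [0,0,0],
    [0,0,0],
  ],
  rot=[
    [0,0,0],
    [0,0,0],
    [0,0,0],
    [0,0,0],
    [0,0,0],
  ],
)

```text
time_s: 35.78
tool_pos: [0.4108, -0.0872, 0.3001]
tool_rot: [[-0.998, 0.07, -0.001], [0.07, 0.998, 0.0], [0.001, 0.0, -1.0]]
contact_force: [-0.8, -0.4, -0.3]
finger_gap: 0.585
```

Run:
```python
from h import *
S=[vision.snapshot("side").astype(np.float32) for _ in range(4)];s=np.mean(S,0).astype(np.uint8);cv2.imwrite("pics/s9.png",s)
t=vision.snapshot("top");cv2.imwrite("pics/t9.png",t)
L=[cv2.imread(f"pics/{n}.png") for n in("side0","s1","s8","s9")]
cv2.imwrite("pics/g1.png",np.hstack([cv2.resize(i[155:190,240:262],None,fx=9,fy=9,interpolation=cv2.INTER_NEAREST) for i in L]))
cv2.imwrite("pics/g2.png",np.hstack([cv2.resize(s[130:250,190:290],None,fx=4,fy=4,interpolation=cv2.INTER_CUBIC),cv2.resize(t[130:250,150:250],None,fx=4,fy=4,interpolation=cv2.INTER_CUBIC)]))
g=s.mean(2)
for c in range(246,252):print(c,g[155:178,c].round().astype(int).tolist())
print(bot.get_obs()["tool_pos"],bot.get_obs()["time_s"])
```

```text
246 [88, 88, 87, 88, 87, 88, 88, 87, 87, 88, 89, 87, 88, 87, 91, 118, 160, 216, 151, 205, 143, 197, 141]
247 [90, 99, 90, 92, 89, 85, 76, 88, 87, 89, 88, 87, 96, 147, 147, 204, 170, 225, 154, 216, 149, 161, 111]
248 [106, 151, 90, 87, 88, 78, 80, 89, 90, 98, 88, 89, 106, 178, 156, 216, 161, 216, 143, 155, 97, 100, 94]
249 [95, 114, 93, 87, 87, 91, 82, 72, 90, 96, 73, 87, 106, 180, 183, 212, 144, 143, 108, 102, 87, 88, 92]
250 [88, 97, 149, 85, 88, 91, 91, 74, 91, 98, 77, 97, 91, 116, 139, 134, 98, 94, 85, 91, 91, 88, 88]
251 [86, 91, 118, 107, 84, 88, 96, 85, 73, 96, 73, 93, 88, 86, 96, 87, 85, 87, 68, 76, 87, 87, 88]
[ 0.41036054 -0.08714967  0.3004251 ] 36.0333
```

View pics/g1.png

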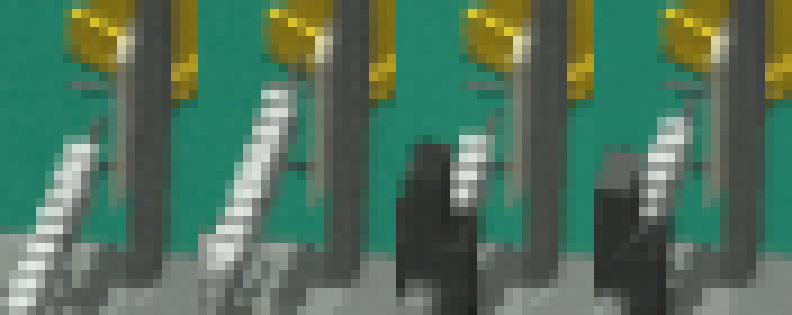

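View pics/g2.png

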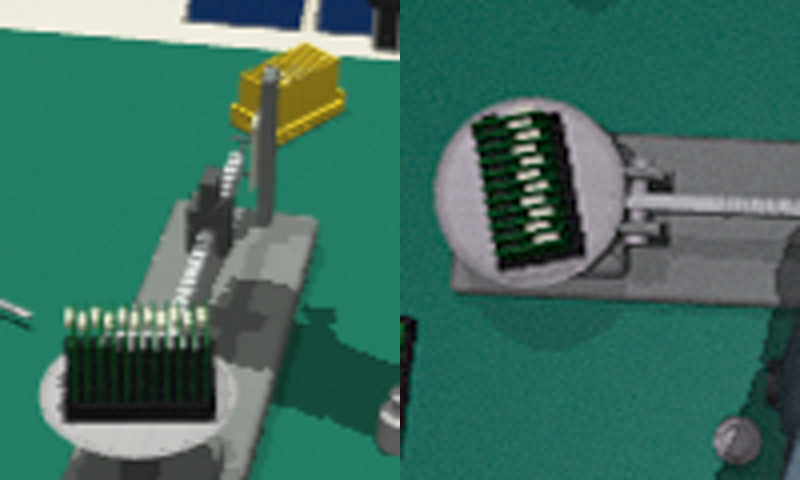

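Call:
servo_tool(
  hand=[50,50,50,50,50],
  translation=[
    [0,0,0],
    [0,0,0],
    [0,0,0],
    [0,0,0],
    [0,0,0],
  ],
  rot=[
    [0,0,0],
    [0,0,0],
    [0,0,0],
    [0,0,0],
    [0,0,0],
  ],
)

```text
time_s: 36.45
tool_pos: [0.4101, -0.0872, 0.3007]
tool_rot: [[-0.997, 0.071, 0.0], [0.071, 0.997, 0.0], [-0.0, 0.0, -1.0]]
contact_force: [0.5, -0.5, -0.1]
finger_gap: 0.582
```

Call:
servo_tool(
  hand=[50,50,50,50,50],
  translation=[
    [0,0,0],
    [0,0,0],
    [0,0,0],
    [0,0,0],
    [0,0,0],
  ],
  rot=[
    [0,0,0],
    [0,0,0],
    [0,0,0],
    [0,0,0],
    [0,0,0],
  ],
)

```text
time_s: 36.87
tool_pos: [0.4101, -0.0872, 0.3006]
tool_rot: [[-0.997, 0.071, 0.0], [0.071, 0.997, 0.0], [-0.0, 0.0, -1.0]]
contact_force: [0.3, 0.6, 0.1]
finger_gap: 0.586
```

Run:
```python
from fit import *
S=[vision.snapshot("side").astype(np.float32) for _ in range(3)];s=np.mean(S,0);cv2.imwrite("pics/s10.png",s)
g=s.mean(2)
for c in (247,248,249):print(c,g[164:172,c].round().astype(int).tolist())
t=vision.snapshot("top")
for n in("top","side"):
  for r in vision.silhouettes("carrier",n):
    if n=="top" and r["bbox"][0]<200 or n=="side" and 195<r["bbox"][0]<235 :
      m=r["mask"].astype(np.float32);print(n,r["conf"],r["bbox"])
      parts=[box(0,0,.1,.06,.14,.155),box(0,0,.09,.048,.14,.2)]
      print(fit(parts,{n:m},[.558,.145,.13]))
```

```text
247 [88, 89, 87, 97, 148, 148, 204, 169]
248 [99, 88, 88, 105, 179, 156, 216, 162]
249 [96, 75, 87, 106, 181, 184, 211, 145]
top 0.69 [167.6, 158.0, 27.0, 37.4]
(array([0.55620684, 0.14124278, 0.17487349]), np.float64(0.06887054443359375))
side 0.69 [205.8, 206.9, 39.6, 31.9]
(array([0.55368645, 0.1468582 , 0.20976575]), np.float64(0.06713300943374634))[ WARN:0@5.467] global loadsave.cpp:1063 imwrite_ Unsupported depth image for selected encoder is fallbacked to CV_8U.
```

Run:
```python
from h import *
print(job.finish_job())
```

```text
the job is handed in; nothing more can be done
None
```

I set the carrier in the middle of the pan and let it go, then moved the poise to a notch where the pointer rests close to the centre mark. The job was handed in at about 37 s and no verdict came back.

**Carrier:** it stands upright and let go. Each camera put it within about 5 mm of the pan's middle.

**Poise:** I pushed it outwards from its starting notch with one finger, seven notches by the force pattern. The pointer then rested about 9 mm low, so I pushed the poise back one notch. At its final place the push force fell to about 1 N and then rose to about 3.6 N while the poise stood still, which fits the bottom of a notch. The drop of the roller itself could not be seen. The highest force I read on the poise was 6.5 N, but readings came only at the end of each move.

**Pointer:** in the last pictures the beam's end was at mid-travel, about 0 ± 1 mm from level. It had not moved in two looks about a second apart.

**Robot:** the gripper stood well clear, at z = 0.30 m, and the force reading was no more than noise.

**Checks that disagreed:**
- The first picture showed the beam low, probably on its lower stop, so the poise had not started in notch 0 as my position estimate suggested. I therefore went by the pointer and not by a notch count.
- The room for the poise between the open fingers came out at about 21 mm, where 24 mm was expected.
- I did not measure the bystanders at the end. I saw no contact with any of them.

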